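# Lay the coffee tray

## Task

Lay the black serving tray for one guest: stand the white cup in the middle of its saucer and the green water glass in the middle of the cork coaster, put the blue milk jug half-way between saucer and coaster, in line with them, and the lidded sugar pot straight behind the jug (on its side away from the robot), close to it but not touching. Set everything down gently and upright, and leave the tray, the saucer, the coaster and the tin and shaker beside them where they are.

Things in the scene. Friction and masses are not known exactly. Their poses are not given: they have to be found in the camera images.
- cup_mid (a point): white ceramic coffee cup, round, 66 mm across at the rim (64 mm half-way up, foot 48 mm), 58 mm tall, open on top; a loop handle sticks out of one side along the cup's own +y, to 56 mm from the axis. The point is on the cup's axis half-way up, 29 mm above its foot; z is up along the axis. 0.12 to 0.24 kg.
- glass_mid (a point): green transparent water tumbler, round, 54 mm at the foot, 60 mm at the rim, 90 mm tall, no handle. The point is on its axis half-way up, 45 mm above its foot; z up. 0.14 to 0.28 kg.
- jug_mid (a point): blue glazed milk jug, upright round wall 58 mm across, 75 mm tall, open on top; a loop handle sticks out along its own +y to 54 mm from the axis, a small spout along -y to 39 mm at the rim. The point is on its axis half-way up, 37.5 mm above its foot; z up. 0.14 to 0.28 kg.
- sugar_mid (a point): sugar pot, round terracotta (red-brown) body 60 mm across and 58 mm high with a pale wooden lid and knob (lid and pot are one piece), 82 mm tall in all. The point is on its axis half-way up, 41 mm above its foot; z up. 0.17 to 0.35 kg.
- saucer: white round saucer lying loose on the tray, 120 mm across, 12 mm high, its flat middle (about 80 mm across, with a grey disc on it) 5 mm above its underside. Origin: centre of its underside, z up. It and the coaster lie left and right on the tray, either way round.
- coaster: round cork coaster lying loose on the tray, 95 mm across, 5 mm thick. Origin: centre of its underside, z up.
- tray: black oblong serving tray, fixed, 254 mm along its own x by 356 mm along its own y, floor 4 mm thick, rim 14 mm high and 8 mm wide. Origin: centre of its underside; +x points away from the robot (behind), +y to the robot's left. Saucer and coaster lie about 104 mm to either side of its middle line and about 35 mm nearer the robot than its centre.
- tin: bystander, leave it: yellow round coffee tin with a paper label and black lid, 72 mm across, 85 mm tall. Origin: centre of its underside.
- shaker: bystander, leave it: bright metal cocoa shaker with a domed top, 64 mm across, 92 mm tall, no handle. Origin: centre of its underside.
There are look-alikes about, which are no part of the job. What is shaped like the part that bears cup_mid but purple is not meant.

How it is judged:
By the outcome, as a careful person would: the job done as asked, in the order asked, and still so for the second after the job is handed in, with the robot touching nothing.
It also fails if it takes over 128 s, if anything falls off the work surface, if the arm or the gripper's body presses on something with over 40 N, if the wrist force passes 120 N, or if a joint passes its speed limit or range.

## Robot

A 6-joint arm with a two-finger parallel gripper is mounted at the origin on the work surface. World frame = base frame: x ahead of the robot, y to its left, z up, the work surface at z = 0. Lengths are in m, angles in rad, forces in N, time in s.
With the tool pointing down it reaches from about 0.425 to 0.95 m from the base axis. Payload 3.5 kg.
Tool frame: the origin (TCP) lies at the very end of the fingers, on their centre line; the grasp point (between the pads) lies 19 mm behind it; z points along the fingers, y is the line along which they close (so a half turn about z gives the same grasp; the last joint's range is limited). The gripper opens to 85 mm and grips with 20 to 120 N. Pads are 22 mm wide; open, the fingers measure 114 mm over their backs; the gripper's body (76 mm by 85 mm) begins 54 mm behind the grasp point. The pads swing forward as they close: fully open they stand 13 mm farther back than shut.
Start: joints at [-1.264, 0.286, 1.577, -0, 1.279, -0.15], TCP at [0.298, -0.606, 0.231] pointing down, gripper open.
Joint ranges: [-2.77, 2.77], [-0.9, 2.22], [0.21, 2.48], [-1.53, 4.67], [0.24, 2.81], [-2.84, 2.84]. Speed limits (rad/s): [2.79, 2.79, 3.14, 3.14, 3.14, 3.14].

## Interface

Orientations are given as a 3x3 rotation matrix whose columns are the frame's x, y, z axes.
In Python, from plant import r gives the robot as it stands.
- The arm moves only by the tool apply_moves, never from a script. Its argument "commands" is a list of rows, each a list of 3 entries, a list of its own where there are three numbers: the shift along the tool's x, y, z in m, then the turn, a rotation vector about the tool's x, y, z in rad, then the opening, from 0 (shut) to 1 (fully open). A call has 1 to 5 rows; each row shifts and turns the commanded pose from where the row before left it, along the tool's axes as they then stand; what a row does not reach is not made up. A row lasts 1/10 s, in which the tool goes at most 50 mm and 8.59 degrees, less where a joint would pass 70% of its speed; a pose out of reach is approached as far as the arm can. A call is refused whole if a number of a shift passes 0.05 or a number of a turn 0.15, either way. A call with a gripper value outside its range is refused whole. The fingers move at their own pace and stop on an object; "squeeze" is the grip in N (left out, the last holds). Time passes only in rows, so rows that do not move let the fingers close. It gives the time, the measured TCP pose, the force, the opening and the grip force at its end, in the units of the state.
- r.get_state(): the state, without advancing time (a new reading comes with each control period).
- r.read_camera(name): name is "side" or "top" or "wrist"; returns a dict with "frame" (384x512x3 uint8, red, green, blue), "fovy" (degrees; the focal length in pixels is half the picture's height over the tangent of half this angle, whatever the lens; pixels are square), "cx", "cy" (the principal point, pixels), "xyz" and "orientation" of the camera in the world; the wrist camera has in their place "tool_from_camera" (4x4, takes a point from camera to tool coordinates, whose origin is the TCP and whose axes are the flange's). Camera axes: x right, y down, z forward; pixel columns grow to the right and rows downward; lengths in m; the calibration is good to about 2 mm. The wrist camera is an equidistant fisheye: a pixel r from the principal point sees the ray r / f radians off the axis. A picture is of the moment at which its call begins: read the wrist's pose just before it. There is no depth.
- r.job_done(): hands the job in; it is judged then, once.
Trained networks look in a picture, given as the dict that the camera call returned (one of the last four; its "shot" number tells which), for a name from the list of things; names that differ only in an ending like _2 or _b are one class to them, and where a whole thing is asked for, a point or a joint stands for the part that bears it (a point fixed in the world has none). Each returns a list of dicts, best first, with "confidence" (0 to 1); they miss things now and then, are a little off and sometimes report something else, mostly with a low value. They report only what shows in the picture. A call takes as long as a camera call. They do not tell look-alikes from the thing itself.
- r.search_frame(picture, thing): "bbox" ([left, top, right, bottom] in pixels, round what is visible of it).
The state is a dict: "time": time; "joint_pos": joint angles; "joint_vel": joint speeds; "tau": joint torques, N m; "ee_pos": TCP position; "ee_rot": TCP orientation; "force": force on the tool from outside, world axes, zero at the start; "torque": the same for the moment, N m; "grip_width": opening from 0.0 (shut) to 1.0 (fully open); "grip_force": force on a finger pad.
Only numpy, scipy, OpenCV 4.12 (cv2) and the standard library are available. Lean on these libraries where they do the work, as an engineer would, in place of code of your own. Each camera call takes 0.05 s, during which the arm holds its last target. There are 200 camera calls.

## Working session

There is one attempt and no reset: what is moved stays moved. The work goes in short steps, Python scripts to look and compute and a tool call to move; the robot and the scene stay as the last step left them, time stands still between calls to the robot, and variables do not carry over. Pictures are saved under pics/ and viewed, at most 14 in all, crops included, and the job is handed in when it is done.

Besides the shell and the picture viewer there is one more tool, called after ">>>" in YAML: its name, and indented under it one key for each argument. apply_moves: Moves the arm, as the interface text tells. Its arguments: {"type":"object","properties":{"commands":{"type":"array","items":{"type":"array"}},"squeeze":{"type":"number"}},"required":["commands"]}

```bash
ls; mkdir -p pics; cat > h.py <<'E'
import numpy as np, cv2
from plant import r
def save(n,f): cv2.imwrite('pics/'+n, cv2.cvtColor(f,cv2.COLOR_RGB2BGR))
E
python3 - <<'E'
from h import *
s=r.get_state(); print(s)
fs=[]
for n in ['top','side']:
    p=r.read_camera(n); save(n+'0.png',p['frame']); np.save('pics/%s0.npy'%n,p,allow_pickle=True)
    print(n,{k:v for k,v in p.items() if k!='frame'})
    for t in ['cup_mid','glass_mid','jug_mid','sugar_mid','saucer','coaster','tray','tin','shaker']:
        print(t,[([int(x) for x in d['bbox']],round(d['confidence'],2)) for d in r.search_frame(p,t)])
E
```

```text
pics
{'time': 0.0, 'joint_pos': array([-1.26399122e+00,  2.87202914e-01,  1.57816588e+00,  1.56974067e-05,
        1.27854306e+00, -1.49988059e-01]), 'joint_vel': array([ 1.21869171e-03, -6.88607790e-05,  1.90648266e-03,  1.15922564e-03,
        2.06203559e-04,  1.29277078e-03]), 'tau': array([-5.10315749e-04, -4.05983806e+01, -2.92623907e+01, -1.07672797e-04,
        5.77607731e-03,  2.07012767e-07]), 'ee_pos': array([ 0.29756617, -0.60515998,  0.22992833]), 'ee_rot': array([[ 8.97473680e-01,  4.41067481e-01, -6.86101490e-04],
       [ 4.41067867e-01, -8.97471018e-01,  2.21543888e-03],
       [ 3.61401842e-04, -2.29091540e-03, -9.99997311e-01]]), 'force': array([ 1.24021238,  0.71477867, -1.83515672]), 'torque': array([-0.03930028,  0.01177484,  0.05223725]), 'grip_force': 0.0, 'grip_width': 0.9999998898869025}
top {'fovy': 51.962801230286786, 'cx': 256.4857997798934, 'cy': 191.21105118153878, 'xyz': array([ 0.49181349, -0.00846329,  1.11245018]), 'orientation': array([[-0.02495643, -0.99824585,  0.05368797],
       [-0.99942718,  0.02614186,  0.02149202],
       [-0.02285782, -0.05
[... 694 characters left out ...]
008, 0.68186626, 0.68106866]), 'orientation': array([[-0.99782703, -0.03103544,  0.05812066],
       [-0.06406936,  0.66285274, -0.74600359],
       [-0.01537289, -0.74810631, -0.6634008 ]]), 'shot': 2}
cup_mid [([300, 109, 325, 133], 0.88), ([200, 134, 222, 157], 0.87), ([221, 110, 246, 132], 0.66), ([238, 126, 262, 151], 0.65)]
glass_mid [([206, 280, 240, 333], 0.94)]
jug_mid [([263, 102, 285, 131], 0.78), ([250, 235, 288, 262], 0.27)]
sugar_mid [([276, 295, 308, 339], 0.77), ([240, 126, 263, 151], 0.53)]
saucer [([241, 176, 285, 201], 0.81)]
coaster [([249, 236, 287, 261], 0.88)]
tray [([198, 174, 310, 276], 0.67), ([250, 236, 287, 262], 0.47)]
tin [([243, 339, 286, 384], 0.78)]
shaker []
```

```bash
python3 - <<'E'
import cv2
a=cv2.imread('pics/top0.png');cv2.imwrite('pics/topv.png',cv2.resize(a[90:300,70:470],None,fx=2,fy=2,interpolation=2))
a=cv2.imread('pics/side0.png');cv2.imwrite('pics/sidev.png',cv2.resize(a[90:384,150:400],None,fx=2,fy=2,interpolation=2))
E
```

```text
(no output)
```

View pics/topv.png

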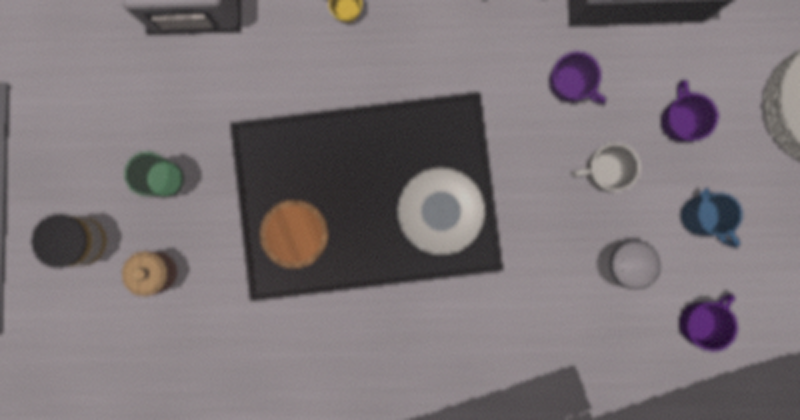

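View pics/sidev.png

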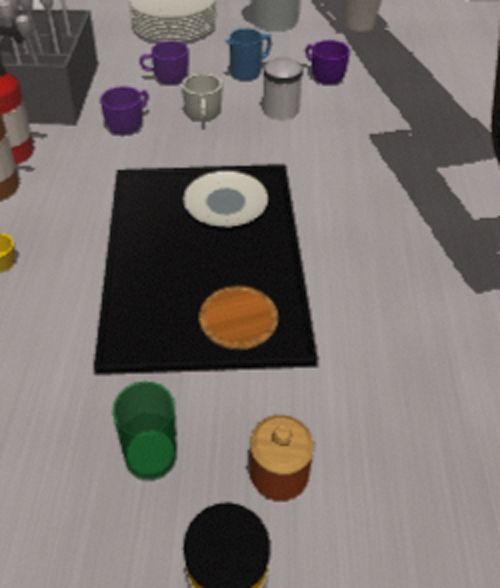

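The white cup is at top px (376,174); the look-alikes are purple cups at (358,128), (414,149) and (424,252). Only the first is white, so it's the one meant. The saucer is on the robot's right, the coaster on its left. The shaker at (387,222) sits close to the cup and jug.

```bash
cat >> h.py <<'E'
from scipy.optimize import least_squares
def project(p,X):
    R=np.array(p['orientation']);c=(X-p['xyz'])@R
    f=192/np.tan(np.radians(p['fovy'])/2)
    return np.c_[p['cx']+f*c[:,0]/c[:,2],p['cy']+f*c[:,1]/c[:,2]]
a=np.linspace(0,2*np.pi,48,endpoint=False)
def ring(rad,z): return np.c_[rad*np.cos(a),rad*np.sin(a),0*a+z]
# model points; extra = handle/spout points
M=dict(cup_mid=[ring(.033,.058),ring(.024,0),[[0,.056,.04],[0,.056,.02]]],
 glass_mid=[ring(.030,.09),ring(.027,0)],
 jug_mid=[ring(.029,.075),ring(.029,0),[[0,.054,.055],[0,.054,.025],[0,-.039,.075]]],
 sugar_mid=[ring(.030,.058),ring(.030,0),ring(.008,.082)],
 saucer=[ring(.060,.012+.004)],coaster=[ring(.0475,.005+.004)],tin=[ring(.036,.085),ring(.036,0)],shaker=[ring(.032,.06),ring(.032,0),ring(.01,.092)])
def model(n,x,y,w):
    P=np.vstack([np.array(q) for q in M[n]]);c,s=np.cos(w),np.sin(w)
    return P@np.array([[c,s,0],[-s,c,0],[0,0,1]])+[x,y,0]
def bb(uv): return np.r_[uv.min(0),uv.max(0)]
def fit(n,obs,yaws=(0,)):  # obs: [(pic,bbox)]
    best=None
    for w in yaws:
        s=least_squares(lambda v:np.concatenate([bb(project(p,model(n,v[0],v[1],v[2] if len(yaws)>1 else 0)))-b for p,b in obs]),[.5,0,w],diff_step=1e-3,loss='soft_l1',x_scale=[.1,.1,1])
        if best is None or s.cost<best.cost: best=s
    return best
E
python3 - <<'E'
from h import *
T=np.load('pics/top0.npy',allow_pickle=True).item();S=np.load('pics/side0.npy',allow_pickle=True).item()
# refined masks for the cup by colour would be overkill; bboxes from the network, checked in the picture
B=dict(cup_mid=([357,162,390,185],[240,127,262,152]),glass_mid=([133,166,164,189],[206,280,240,333]),jug_mid=([409,184,443,213],[263,102,285,131]),
 sugar_mid=([131,216,158,240],[275,297,307,339]),saucer=([268,173,313,217],[241,175,285,204]),coaster=([199,190,234,224],[249,233,289,264]),shaker=([370,209,400,235],None),tin=([86,197,121,225],None))
for n,(b,c) in B.items():
    obs=[(T,b)]+([(S,c)] if c else [])
    s=fit(n,obs,np.arange(0,6.3,.7) if n in('cup_mid','jug_mid') else (0,))
    print(n,s.x.round(3),round(s.cost,1),s.fun.round(1))
# saucer & coaster centres by blob, tray corners (top px from the crop)
f=192/np.tan(np.radians(T['fovy'])/2)
def ray(p,u,v,z):
    f=192/np.tan(np.radians(p['fovy'])/2)
    d=np.array(p['orientation'])@[(u-p['cx'])/f,(v-p['cy'])/f,1];return p['xyz']+d*(z-p['xyz'][2])/d[2]
for u,v in [(231,122),(481,93),(502,270),(251,299)]: print(ray(T,u/2+70,v/2+90,.014).round(3))
E
```

```text
cup_mid [ 0.587 -0.294  3.311] 1.6 [ 0.4 -0.5  0.   1.1  0.4  0.8 -1.2  0.3]
glass_mid [0.591 0.312 0.   ] 6.3 [-2.2 -0.  -2.5  0.6  0.4 -0.6 -0.9 -3.2]
jug_mid [ 0.511 -0.441  4.114] 1.3 [ 0.4 -0.2 -0.6  0.2  0.2  0.6 -0.2 -1.4]
sugar_mid [0.459 0.324 0.   ] 2.0 [ 0.1 -0.   1.1 -1.4  0.2 -0.2  0.3  1.4]
saucer [ 0.537 -0.077  0.   ] 2.9 [ 0.   0.8 -1.8 -0.1  0.3 -0.4 -1.3 -1.5]
coaster [0.51  0.131 0.   ] 1.3 [-0.2  0.1 -1.5 -0.1  0.3 -0.6 -0.2 -0.7]
shaker [ 0.458 -0.332  0.   ] 0.7 [-0.2  0.9  0.2 -0.9]
tin [0.506 0.432 0.   ] 2.4 [-1.6  0.3  2.2 -0.3]
[0.67  0.212 0.014]
[ 0.701 -0.14   0.014]
[ 0.453 -0.161  0.014]
[0.421 0.188 0.014]
```

```bash
python3 - <<'E'
from h import *
T=np.load('pics/top0.npy',allow_pickle=True).item();S=np.load('pics/side0.npy',allow_pickle=True).item()
B=dict(cup_mid=([357,162,390,185],[240,127,262,152]),jug_mid=([410,184,441,213],[263,102,286,131]))
for n,(b,c) in B.items():
  for w in np.arange(0,6.28,.35):
    s=least_squares(lambda v:np.concatenate([bb(project(p,model(n,v[0],v[1],w)))-q for p,q in((T,b),(S,c))]),[.5,-.3],loss='soft_l1')
    print(n,w.round(2),np.array([-np.sin(w),np.cos(w)]).round(2),s.x.round(3),round(s.cost,1))
E
```

```text
cup_mid 0.0 [-0.  1.] [ 0.587 -0.31 ] 6.3
cup_mid 0.35 [-0.34  0.94] [ 0.587 -0.31 ] 5.3
cup_mid 0.7 [-0.64  0.76] [ 0.588 -0.306] 5.6
cup_mid 1.05 [-0.87  0.5 ] [ 0.593 -0.298] 13.1
cup_mid 1.4 [-0.99  0.17] [ 0.596 -0.298] 17.4
cup_mid 1.75 [-0.98 -0.18] [ 0.596 -0.298] 17.4
cup_mid 2.1 [-0.86 -0.5 ] [ 0.594 -0.298] 13.2
cup_mid 2.45 [-0.64 -0.77] [ 0.589 -0.298] 4.4
cup_mid 2.8 [-0.33 -0.94] [ 0.587 -0.295] 1.6
cup_mid 3.15 [ 0.01 -1.  ] [ 0.587 -0.293] 1.7
cup_mid 3.5 [ 0.35 -0.94] [ 0.587 -0.296] 1.9
cup_mid 3.85 [ 0.65 -0.76] [ 0.586 -0.298] 5.6
cup_mid 4.2 [ 0.87 -0.49] [ 0.58  -0.298] 10.9
cup_mid 4.55 [ 0.99 -0.16] [ 0.577 -0.299] 15.1
cup_mid 4.9 [0.98 0.19] [ 0.576 -0.299] 15.4
cup_mid 5.25 [0.86 0.51] [ 0.579 -0.299] 10.9
cup_mid 5.6 [0.63 0.78] [ 0.585 -0.308] 3.5
cup_mid 5.95 [0.33 0.95] [ 0.587 -0.31 ] 6.0
jug_mid 0.0 [-0.  1.] [ 0.518 -0.433] 19.3
jug_mid 0.35 [-0.34  0.94] [ 0.518 -0.435] 16.9
jug_mid 0.7 [-0.64  0.76] [ 0.519 -0.44 ] 8.0
jug_mid 1.05 [-0.87  0.5 ] [ 0.522 -0.44 ] 2.8
jug_mid 1.4 [-0.99  0.17] [ 0.522 -0.44 ] 7.7
jug_mid 1.75 [-0.98 -0.18] [ 0.522 -0.44 ] 7.6
jug_mid 2.1 [-0.86 -0.5 ] [ 0.522 -0.44 ] 2.3
jug_mid 2.45 [-0.64 -0.77] [ 0.519 -0.437] 9.8
jug_mid 2.8 [-0.33 -0.94] [ 0.518 -0.435] 15.7
jug_mid 3.15 [ 0.01 -1.  ] [ 0.518 -0.435] 16.5
jug_mid 3.5 [ 0.35 -0.94] [ 0.518 -0.435] 14.9
jug_mid 3.85 [ 0.65 -0.76] [ 0.514 -0.439] 8.4
jug_mid 4.2 [ 0.87 -0.49] [ 0.51  -0.439] 2.5
jug_mid 4.55 [ 0.99 -0.16] [ 0.509 -0.439] 7.4
jug_mid 4.9 [0.98 0.19] [ 0.509 -0.439] 7.2
jug_mid 5.25 [0.86 0.51] [ 0.51 -0.44] 2.3
jug_mid 5.6 [0.63 0.78] [ 0.514 -0.439] 10.8
jug_mid 5.95 [0.33 0.95] [ 0.518 -0.434] 18.2
```

>>> apply_moves:
  commands:
    - [[0.035,-0.035,0],[0,0,-0.1],1]
    - [[0.035,-0.035,0],[0,0,-0.1],1]
    - [[0.035,-0.035,0],[0,0,-0.1],1]
    - [[0.035,-0.03,0],[0,0,-0.1],1]
    - [[0.035,-0.03,0],[0,0,-0.1],1]

```text
time: 1.5
ee_pos: [0.3366, -0.3678, 0.2314]
ee_rot: [[0.573, 0.82, 0.0], [0.82, -0.573, -0.0], [0.0, 0.001, -1.0]]
force: [0.6, 0.8, 0.7]
grip_width: 0.999
grip_force: 0.0
```

```bash
cat >> h.py <<'E'
def plan(x,y,z,yaw=None,step=.045,mindn=0):
    s=r.get_state();p=s['ee_pos'];R=s['ee_rot'];w=np.arctan2(R[1,0],R[0,0])
    tilt=np.cross(R[:,2],[0,0,-1]) # small
    yaw=w if yaw is None else np.radians(yaw);d=(yaw-w+np.pi)%(2*np.pi)-np.pi
    D=np.array([x,y,z])-p;n=int(max(np.ceil(np.linalg.norm(D)/step),np.ceil(abs(d)/.145),1))
    out=[]
    for i in range(n):
        a=w+d*i/n;e=D/n
        out.append([[float(round(np.cos(a)*e[0]+np.sin(a)*e[1],4)),float(round(np.sin(a)*e[0]-np.cos(a)*e[1],4)),float(round(-e[2],4))],[0,0,float(round(-d/n,3))]])
    print('at',p.round(4),'yaw',round(np.degrees(w),1),'q6',s['joint_pos'][5].round(2),'tilt',tilt.round(4),'w',round(s['grip_width'],3),'n',n)
    for o in out: print(o)
E
python3 -c "
from h import *
plan(.587,-.31,.23,90)"
```

```text
at [ 0.3366 -0.3678  0.2314] yaw 55.1 q6 -0.42 tilt [0.0002 0.0005 0.    ] w 0.999 n 6
[[0.0318, 0.0287, 0.0002], [0, 0, -0.102]]
[[0.0287, 0.0318, 0.0002], [0, 0, -0.102]]
[[0.0253, 0.0345, 0.0002], [0, 0, -0.102]]
[[0.0217, 0.0369, 0.0002], [0, 0, -0.102]]
[[0.0179, 0.0389, 0.0002], [0, 0, -0.102]]
[[0.0138, 0.0405, 0.0002], [0, 0, -0.102]]
```

>>> apply_moves:
  commands:
    - [[0.032,0.029,0],[0,0,-0.1],1]
    - [[0.029,0.032,0],[0,0,-0.1],1]
    - [[0.025,0.0345,0],[0,0,-0.1],1]
    - [[0.022,0.037,0],[0,0,-0.1],1]
    - [[0.018,0.039,0],[0,0,-0.1],1]

```text
time: 2.0
ee_pos: [0.5479, -0.3222, 0.2316]
ee_rot: [[0.109, 0.994, 0.0], [0.994, -0.109, -0.001], [-0.0, 0.0, -1.0]]
force: [0.2, -0.8, 0.1]
grip_width: 0.998
grip_force: 0.0
```

>>> apply_moves:
  commands:
    - [[0.014,0.0405,0],[0,0,-0.1],1]
    - [[0,0,0],[0,0,0],1]
    - [[0,0,0],[0,0,0],1]

```text
time: 2.3
ee_pos: [0.5885, -0.3131, 0.2307]
ee_rot: [[0.013, 1.0, -0.001], [1.0, -0.013, 0.0], [0.0, -0.001, -1.0]]
force: [0.0, 0.8, -0.1]
grip_width: 1.004
grip_force: 0.0
```

```bash
cat >> h.py <<'E'
def wrist(name):
    s=r.get_state();p=r.read_camera('wrist');save(name,p['frame'])
    p['ee_pos']=s['ee_pos'];p['ee_rot']=s['ee_rot'];np.save('pics/wrist.npy',p,allow_pickle=True);return p
def wpose(p):
    A=np.array(p['tool_from_camera']);R=p['ee_rot'];return R@A[:3,:3],p['ee_pos']+R@A[:3,3]
def wproj(p,X):
    R,t=wpose(p);c=(X-t)@R;f=192/np.tan(np.radians(p['fovy'])/2)
    n=np.hypot(c[:,0],c[:,1]);th=np.arctan2(n,c[:,2]);return np.c_[p['cx']+f*th*c[:,0]/n,p['cy']+f*th*c[:,1]/n]
def wray(p,u,v,z):
    R,t=wpose(p);f=192/np.tan(np.radians(p['fovy'])/2);q=np.array([u-p['cx'],v-p['cy']]);n=np.linalg.norm(q)
    d=R@np.r_[np.sin(n/f)*q/n,np.cos(n/f)];return t+d*(z-t[2])/d[2]
E
python3 - <<'E'
from h import *
p=wrist('w1.png');print(p['fovy'],p['cx'],p['cy'],np.array(p['tool_from_camera']).round(3),p['ee_pos'])
for t in ['cup_mid','jug_mid','shaker','saucer']: print(t,[([int(x) for x in d['bbox']],round(d['confidence'],2)) for d in r.search_frame(p,t)])
print(wproj(p,model('cup_mid',.587,-.31,0)).round(0)[::12])
save('w1v.png',cv2.resize(p['frame'],(768,576)))
E
```

```text
65.70646984690485 253.72585218419934 188.1777964563921 [[-0.001 -0.95  -0.313  0.08 ]
 [ 1.    -0.001  0.    -0.   ]
 [-0.001 -0.313  0.95  -0.142]
 [ 0.     0.     0.     1.   ]] [ 0.5884709  -0.3130715   0.23068861]
cup_mid [([329, 90, 389, 156], 0.8), ([224, 113, 281, 193], 0.67), ([78, 218, 136, 273], 0.67), ([280, 214, 345, 267], 0.58)]
jug_mid [([173, 226, 230, 290], 0.76)]
shaker [([107, 143, 177, 209], 0.91), ([168, 0, 243, 14], 0.33)]
saucer [([169, 0, 243, 16], 0.57)]
[[283. 165.]
 [252. 135.]
 [222. 166.]
 [253. 194.]
 [271. 154.]
 [252. 136.]
 [234. 155.]
 [253. 172.]
 [252. 112.]]
```

View pics/w1v.png

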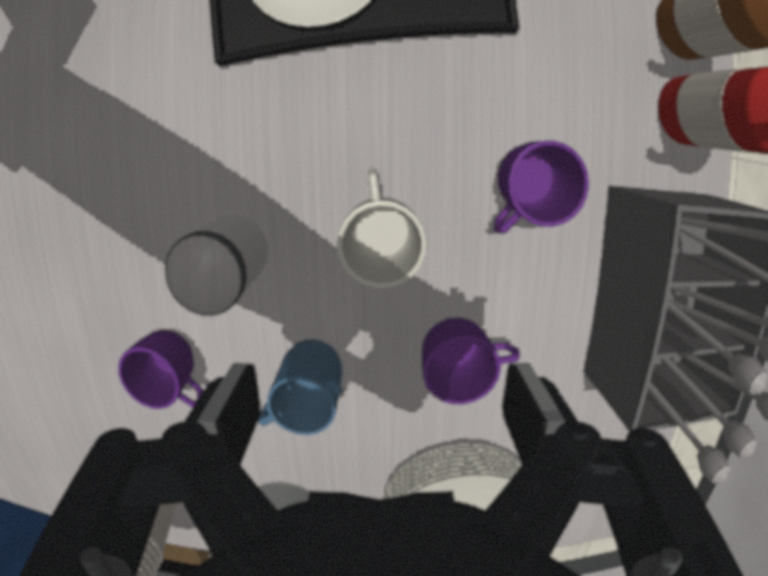

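The white cup is at w1 px (255,162), its handle pointing to +y. The purple look-alikes are at (363,122), (307,240) and (104,246), so the white one is confirmed. The blue jug's rim is at about (203,267).

```bash
python3 - <<'E'
from h import *
p=np.load('pics/wrist.npy',allow_pickle=True).item()
print('cup',wray(p,254.6,162,.058).round(4),'jug',wray(p,202.5,267.5,.075).round(4))
c=wray(p,254.6,162,.058)
plan(c[0],c[1],.10);plan(c[0],c[1],.018,90,.1)
E
```

```text
cup [ 0.5895 -0.3066  0.058 ] jug [ 0.5254 -0.4303  0.075 ]
at [ 0.5871 -0.3142  0.2317] yaw 89.1 q6 -0.63 tilt [0.0003 0.0002 0.    ] w 1.0 n 3
[[0.0025, 0.0008, 0.0439], [0, 0, -0.0]]
[[0.0025, 0.0008, 0.0439], [0, 0, -0.0]]
[[0.0025, 0.0008, 0.0439], [0, 0, -0.0]]
at [ 0.5871 -0.3142  0.2317] yaw 89.1 q6 -0.63 tilt [0.0003 0.0002 0.    ] w 1.0 n 3
[[0.0025, 0.0008, 0.0712], [0, 0, -0.005]]
[[0.0025, 0.0008, 0.0712], [0, 0, -0.005]]
[[0.0025, 0.0008, 0.0712], [0, 0, -0.005]]
```

>>> apply_moves:
  commands:
    - [[0.0025,0.001,0.045],[0,0,0],1]
    - [[0.0025,0.001,0.045],[0,0,0],1]
    - [[0.002,0,0.045],[0,0,0],1]
    - [[0,0,0.04],[0,0,0],1]
    - [[0,0,0.038],[0,0,0],1]

```text
time: 3.05
ee_pos: [0.5891, -0.3069, 0.0169]
ee_rot: [[0.015, 1.0, -0.0], [1.0, -0.015, 0.0], [0.0, -0.0, -1.0]]
force: [-0.1, -1.1, 0.3]
grip_width: 0.999
grip_force: 0.0
```

>>> apply_moves:
  commands:
    - [[0,0,0],[0,0,0],1]
    - [[0,0,0],[0,0,0],0.5]
    - [[0,0,0],[0,0,0],0.3]
    - [[0,0,0],[0,0,0],0.3]
    - [[0,0,0],[0,0,0],0.3]
  squeeze: 40

```text
time: 3.55
ee_pos: [0.5916, -0.3078, 0.0213]
ee_rot: [[0.014, 1.0, 0.004], [1.0, -0.014, -0.003], [-0.003, 0.004, -1.0]]
force: [-0.0, 0.0, 3.1]
grip_width: 0.749
grip_force: 44.5
```

>>> apply_moves:
  commands:
    - [[0,0,0],[0,0,0],0.3]
    - [[0,0,0],[0,0,0],0.3]

```text
time: 3.75
ee_pos: [0.5916, -0.3079, 0.0213]
ee_rot: [[0.014, 1.0, 0.004], [1.0, -0.014, -0.003], [-0.003, 0.004, -1.0]]
force: [-0.8, 0.4, 6.9]
grip_width: 0.752
grip_force: 44.7
```

>>> apply_moves:
  commands:
    - [[0,0,-0.015],[0,0,0],0.3]
    - [[0,0,-0.03],[0,0,0],0.3]
    - [[0,0,-0.035],[0,0,0],0.3]
    - [[0,0,-0.02],[0,0,0],0.3]
    - [[0,0,0],[0,0,0],0.3]

```text
time: 4.25
ee_pos: [0.5923, -0.3079, 0.1235]
ee_rot: [[0.014, 1.0, 0.007], [1.0, -0.014, -0.005], [-0.005, 0.007, -1.0]]
force: [0.8, -0.0, -0.9]
grip_width: 0.749
grip_force: 44.7
```

```bash
python3 - <<'E'
from h import *
plan(.537,-.077,.12,150,.035)
E
```

```text
at [ 0.5923 -0.3079  0.1235] yaw 89.2 q6 -0.62 tilt [0.0048 0.0069 0.    ] w 0.749 n 8
[[0.0288, -0.0073, 0.0004], [0, 0, -0.133]]
[[0.0295, -0.0034, 0.0004], [0, 0, -0.133]]
[[0.0297, 0.0005, 0.0004], [0, 0, -0.133]]
[[0.0294, 0.0044, 0.0004], [0, 0, -0.133]]
[[0.0285, 0.0082, 0.0004], [0, 0, -0.133]]
[[0.0272, 0.0119, 0.0004], [0, 0, -0.133]]
[[0.0254, 0.0154, 0.0004], [0, 0, -0.133]]
[[0.0231, 0.0186, 0.0004], [0, 0, -0.133]]
```

>>> apply_moves:
  commands:
    - [[0.029,-0.0073,0],[0,0,-0.133],0.3]
    - [[0.0295,-0.0034,0],[0,0,-0.133],0.3]
    - [[0.0297,0.0005,0],[0,0,-0.133],0.3]
    - [[0.0294,0.0044,0],[0,0,-0.133],0.3]
    - [[0.0285,0.0082,0],[0,0,-0.133],0.3]

```text
time: 4.75
ee_pos: [0.5538, -0.1602, 0.1163]
ee_rot: [[-0.61, 0.792, -0.003], [0.792, 0.61, 0.002], [0.003, -0.001, -1.0]]
force: [-0.2, -0.1, -0.8]
grip_width: 0.75
grip_force: 44.7
```

>>> apply_moves:
  commands:
    - [[0.0272,0.0119,0],[0,0,-0.133],0.3]
    - [[0.0254,0.0154,0],[0,0,-0.133],0.3]
    - [[0.0231,0.0186,0],[0,0,-0.133],0.3]
    - [[0,0,0],[0,0,0],0.3]
    - [[0,0,0],[0,0,0],0.3]

```text
time: 5.25
ee_pos: [0.5335, -0.0748, 0.1171]
ee_rot: [[-0.868, 0.497, -0.002], [0.497, 0.868, 0.0], [0.002, -0.001, -1.0]]
force: [-0.6, -1.1, -0.9]
grip_width: 0.75
grip_force: 44.7
```

```bash
python3 - <<'E'
from h import *
p=wrist('w2.png')
for t in ['cup_mid','saucer','coaster']: print(t,[([int(x) for x in d['bbox']],round(d['confidence'],2)) for d in r.search_frame(p,t)])
s=p; f=p['frame'].copy()
# project expected saucer rim and cup rim (as held)
for q,col in((model('saucer',.537,-.077,0),(255,0,0)),(model('cup_mid',p['ee_pos'][0],p['ee_pos'][1],1.1)+[0,0,p['ee_pos'][2]-.0213],(0,255,0)),(model('coaster',.510,.131,0),(0,0,255))):
    for u,v in wproj(p,q): cv2.circle(f,(int(u),int(v)),1,col,-1)
save('w2v.png',cv2.resize(f,(768,576)))
print(p['ee_pos'],p['ee_rot'].round(3))
E
```

```text
cup_mid [([183, 149, 326, 334], 0.58), ([387, 15, 470, 109], 0.29)]
saucer [([188, 125, 320, 223], 0.65)]
coaster [([385, 17, 470, 111], 0.95)]
[ 0.53349198 -0.0747813   0.11707969] [[-0.868  0.497 -0.002]
 [ 0.497  0.868  0.   ]
 [ 0.002 -0.001 -1.   ]]
```

View pics/w2v.png

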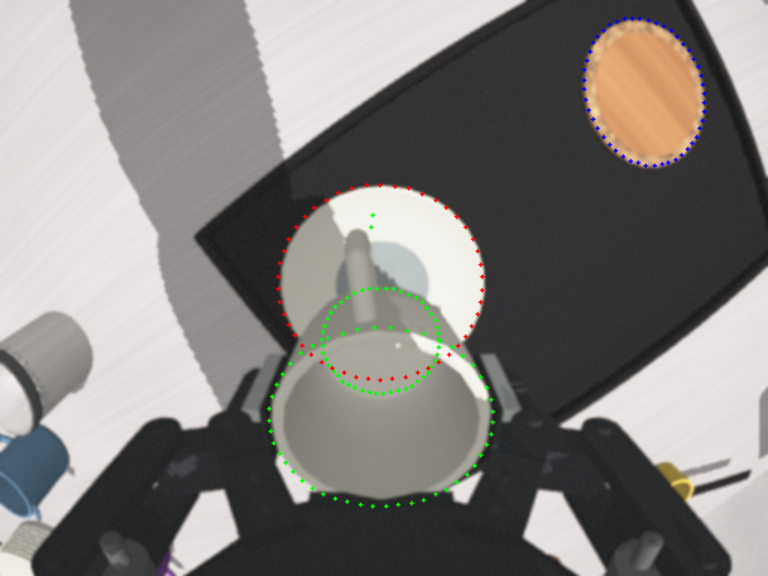

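The overlays of saucer and coaster match the picture, and the cup sits in the grip as modelled. Lowering it now.

>>> apply_moves:
  commands:
    - [[-0.004,0,0.03],[0,0,0],0.3]
    - [[0,0,0.025],[0,0,0],0.3]
    - [[0,0,0.016],[0,0,0],0.3]
    - [[0,0,0.008],[0,0,0],0.3]
    - [[0,0,0.002],[0,0,0],0.3]

```text
time: 5.95
ee_pos: [0.5374, -0.0779, 0.0363]
ee_rot: [[-0.867, 0.499, -0.002], [0.499, 0.867, 0.001], [0.002, -0.0, -1.0]]
force: [-0.4, 0.3, -1.4]
grip_width: 0.75
grip_force: 44.8
```

>>> apply_moves:
  commands:
    - [[0,0,0.002],[0,0,0],0.3]
    - [[0,0,0.002],[0,0,0],0.3]

```text
time: 6.15
ee_pos: [0.5389, -0.078, 0.0344]
ee_rot: [[-0.867, 0.498, 0.002], [0.498, 0.867, -0.001], [-0.002, 0.0, -1.0]]
force: [-0.8, 0.5, -1.9]
grip_width: 0.75
grip_force: 44.8
```

>>> apply_moves:
  commands:
    - [[0,0,0.001],[0,0,0],0.3]
    - [[0,0,0.0],[0,0,0],0.3]

```text
time: 6.35
ee_pos: [0.5382, -0.0776, 0.0328]
ee_rot: [[-0.867, 0.498, 0.001], [0.498, 0.867, -0.0], [-0.001, 0.0, -1.0]]
force: [-0.5, 0.2, -1.2]
grip_width: 0.753
grip_force: 44.8
```

>>> apply_moves:
  commands:
    - [[0,0,0.001],[0,0,0],0.3]
    - [[0,0,0.0],[0,0,0],0.3]

```text
time: 6.55
ee_pos: [0.5379, -0.0775, 0.0315]
ee_rot: [[-0.867, 0.497, 0.0], [0.497, 0.867, -0.0], [-0.0, 0.0, -1.0]]
force: [-0.1, -0.0, -1.7]
grip_width: 0.749
grip_force: 44.8
```

>>> apply_moves:
  commands:
    - [[0,0,0.001],[0,0,0],0.3]
    - [[0,0,0.0],[0,0,0],0.3]

```text
time: 6.75
ee_pos: [0.538, -0.0775, 0.0304]
ee_rot: [[-0.867, 0.498, 0.0], [0.498, 0.867, -0.0], [-0.0, 0.0, -1.0]]
force: [0.2, 0.7, -2.3]
grip_width: 0.751
grip_force: 44.7
```

>>> apply_moves:
  commands:
    - [[0,0,0.001],[0,0,0],0.3]
    - [[0,0,0.0],[0,0,0],0.3]

```text
time: 6.95
ee_pos: [0.5384, -0.0778, 0.0303]
ee_rot: [[-0.868, 0.497, 0.001], [0.497, 0.868, -0.0], [-0.001, -0.0, -1.0]]
force: [-0.9, 0.9, 4.6]
grip_width: 0.752
grip_force: 45.1
```

>>> apply_moves:
  commands:
    - [[0,0,0.001],[0,0,0],0.3]
    - [[0,0,0.0],[0,0,0],0.3]

```text
time: 7.15
ee_pos: [0.5387, -0.078, 0.0303]
ee_rot: [[-0.868, 0.497, 0.001], [0.497, 0.868, -0.001], [-0.001, -0.0, -1.0]]
force: [-4.2, -0.4, 9.7]
grip_width: 0.749
grip_force: 45.5
```

>>> apply_moves:
  commands:
    - [[0,0,-0.001],[0,0,0],0.8]
    - [[0,0,0],[0,0,0],0.85]
    - [[0,0,0],[0,0,0],0.92]
    - [[0,0,0],[0,0,0],1]
    - [[0,0,0],[0,0,0],1]

```text
time: 7.65
ee_pos: [0.5377, -0.0774, 0.029]
ee_rot: [[-0.867, 0.498, -0.0], [0.498, 0.867, 0.0], [0.0, -0.0, -1.0]]
force: [1.2, -0.0, -0.3]
grip_width: 0.999
grip_force: 0.0
```

>>> apply_moves:
  commands:
    - [[0,0,-0.02],[0,0,0],1]
    - [[0,0,-0.035],[0,0,0],1]
    - [[0,0,-0.045],[0,0,0],1]
    - [[0,0,-0.045],[0,0,0],1]
    - [[0,0,-0.045],[0,0,0],1]

```text
time: 8.15
ee_pos: [0.5375, -0.0773, 0.2208]
ee_rot: [[-0.867, 0.498, -0.0], [0.498, 0.867, 0.0], [0.0, -0.0, -1.0]]
force: [0.5, 0.7, 0.1]
grip_width: 1.001
grip_force: 0.0
```

```bash
python3 - <<'E'
from h import *
plan(.585,.25,.235,110,.045)
p=wrist('w3.png');f=p['frame'].copy()
for q,col in((model('saucer',.537,-.077,0),(255,0,0)),(model('cup_mid',.5375,-.0775,1.1)+[0,0,.009],(0,255,0)),(model('coaster',.510,.131,0),(0,0,255)),(model('glass_mid',.588,.31,0),(255,0,255))):
    for u,v in wproj(p,q): cv2.circle(f,(int(u),int(v)),1,col,-1)
save('w3v.png',cv2.resize(f,(768,576)))
E
```

```text
at [ 0.5375 -0.0773  0.2208] yaw 150.2 q6 -1.38 tilt [-0.0002 -0.0003 -0.    ] w 1.001 n 8
[[0.0152, 0.0384, -0.0018], [0, 0, 0.088]]
[[0.0185, 0.037, -0.0018], [0, 0, 0.088]]
[[0.0217, 0.0352, -0.0018], [0, 0, 0.088]]
[[0.0247, 0.0332, -0.0018], [0, 0, 0.088]]
[[0.0275, 0.0309, -0.0018], [0, 0, 0.088]]
[[0.0301, 0.0284, -0.0018], [0, 0, 0.088]]
[[0.0324, 0.0256, -0.0018], [0, 0, 0.088]]
[[0.0346, 0.0227, -0.0018], [0, 0, 0.088]]
```

View pics/w3v.png

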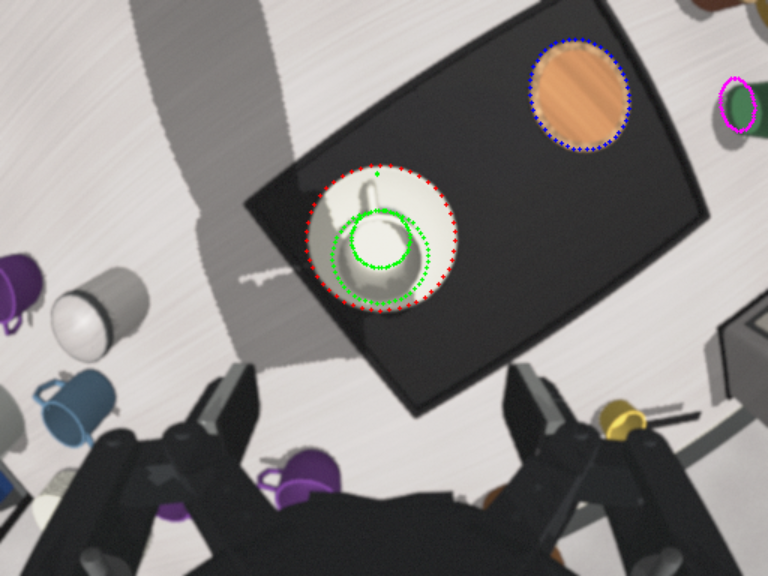

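The cup stands centred on the saucer with its handle toward the robot. On to the glass.

>>> apply_moves:
  commands:
    - [[0.0152,0.0384,0],[0,0,0.088],1]
    - [[0.0185,0.037,0],[0,0,0.088],1]
    - [[0.0217,0.0352,0],[0,0,0.088],1]
    - [[0.0247,0.0332,0],[0,0,0.088],1]
    - [[0.0275,0.0309,0],[0,0,0.088],1]

```text
time: 8.7
ee_pos: [0.5677, 0.1288, 0.219]
ee_rot: [[-0.57, 0.822, 0.0], [0.822, 0.57, -0.0], [-0.0, 0.0, -1.0]]
force: [-0.2, 0.1, 0.5]
grip_width: 1.003
grip_force: 0.0
```

>>> apply_moves:
  commands:
    - [[0.0301,0.0284,0],[0,0,0.088],1]
    - [[0.0324,0.0256,0],[0,0,0.088],1]
    - [[0.0346,0.0227,0],[0,0,0.088],1]
    - [[0.03,0.012,0],[0,0,0],1]
    - [[0.027,0.012,0],[0,0,0],1]

```text
time: 9.2
ee_pos: [0.5888, 0.3135, 0.2186]
ee_rot: [[-0.34, 0.94, -0.001], [0.94, 0.34, -0.0], [0.0, -0.001, -1.0]]
force: [0.7, 0.0, 0.5]
grip_width: 1.001
grip_force: 0.0
```

>>> apply_moves:
  commands:
    - [[0,0,0],[0,0,0],1]
    - [[0,0,0],[0,0,0],1]

```text
time: 9.4
ee_pos: [0.5887, 0.3118, 0.2185]
ee_rot: [[-0.34, 0.94, -0.001], [0.94, 0.34, -0.001], [-0.0, -0.001, -1.0]]
force: [0.2, -0.6, 0.3]
grip_width: 0.996
grip_force: 0.0
```

```bash
python3 - <<'E'
from h import *
p=wrist('w4.png');f=p['frame'].copy();print(p['ee_pos'])
for t in ['glass_mid','sugar_mid','tin']:
  for d in r.search_frame(p,t)[:2]:
    b=np.array(d['bbox']);print(t,b.astype(int),round(d['confidence'],2))
    s=least_squares(lambda v:bb(wproj(p,model(t,v[0],v[1],0)))-b,[.55,.35]);print(s.x.round(4),s.fun.round(1))
for q,col in((model('glass_mid',.588,.312,0),(255,0,255)),(model('sugar_mid',.459,.324,0),(0,255,0))):
    for u,v in wproj(p,q): cv2.circle(f,(int(u),int(v)),1,col,-1)
save('w4v.png',cv2.resize(f,(768,576)))
E
```

```text
[0.58873978 0.31182422 0.21851965]
glass_mid [227 139 292 205] 0.78
[0.594  0.3143] [ 1.1 -2.7 -1.1  2.2]
sugar_mid [119  91 181 148] 0.78
[0.4592 0.3244] [-1.1  0.6  1.1 -0.5]
tin [177   0 256  74] 0.89
[0.5103 0.4283] [ 0.2 -2.1 -0.2  2.5]
```

View pics/w4v.png

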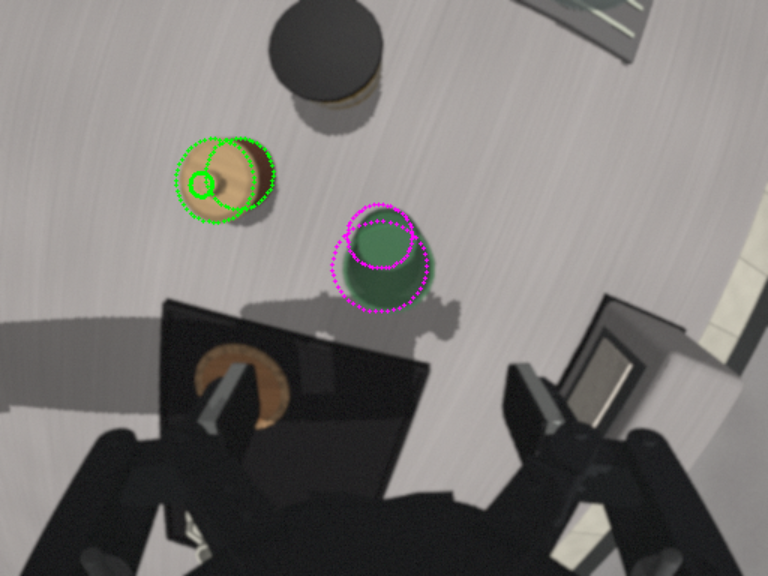

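The glass is at w4 px (258,172), the sugar pot at (145,120) and the tin at (217,33). The glass sits about 5 mm toward tool +y.

>>> apply_moves:
  commands:
    - [[0,0.005,0.03],[0,0,0],1]
    - [[0,0,0.045],[0,0,0],1]
    - [[0,0,0.045],[0,0,0],1]
    - [[0,0,0.035],[0,0,0],1]
    - [[0,0,0.028],[0,0,0],1]

```text
time: 10.1
ee_pos: [0.5928, 0.3116, 0.0336]
ee_rot: [[-0.338, 0.941, -0.003], [0.941, 0.338, -0.001], [-0.0, -0.003, -1.0]]
force: [0.3, 0.7, 0.5]
grip_width: 1.002
grip_force: 0.0
```

>>> apply_moves:
  commands:
    - [[0,0,0],[0,0,0],1]
    - [[0,0,0],[0,0,0],0.8]
    - [[0,0,0],[0,0,0],0.3]
    - [[0,0,0],[0,0,0],0.3]
    - [[0,0,0],[0,0,0],0.3]

```text
time: 10.6
ee_pos: [0.5955, 0.3137, 0.0394]
ee_rot: [[-0.339, 0.941, 0.004], [0.941, 0.339, 0.001], [-0.0, 0.004, -1.0]]
force: [-1.4, -1.2, 5.8]
grip_width: 0.69
grip_force: 43.0
```

>>> apply_moves:
  commands:
    - [[0,0,0],[0,0,0],0.3]
    - [[0,0,0],[0,0,0],0.3]
    - [[0,0,0],[0,0,0],0.3]

```text
time: 10.9
ee_pos: [0.5955, 0.3137, 0.0394]
ee_rot: [[-0.339, 0.941, 0.004], [0.941, 0.339, 0.001], [-0.0, 0.004, -1.0]]
force: [-1.0, -2.2, 5.9]
grip_width: 0.691
grip_force: 43.0
```

>>> apply_moves:
  commands:
    - [[0,0,-0.012],[0,0,0],0.3]
    - [[0,0,-0.025],[0,0,0],0.3]
    - [[0,0,-0.035],[0,0,0],0.3]
    - [[0,0,-0.015],[0,0,0],0.3]
    - [[0,0,0],[0,0,0],0.3]

```text
time: 11.4
ee_pos: [0.5958, 0.3141, 0.1273]
ee_rot: [[-0.339, 0.941, 0.007], [0.941, 0.339, 0.003], [0.0, 0.007, -1.0]]
force: [1.0, 0.9, -1.1]
grip_width: 0.686
grip_force: 43.4
```

```bash
python3 - <<'E'
from h import *
plan(.510,.131,.11,None,.04)
E
```

```text
at [0.5958 0.3141 0.1273] yaw 109.8 q6 -0.01 tilt [-0.0025  0.0068  0.    ] w 0.686 n 6
[[-0.0239, -0.0238, 0.0029], [0, 0, -0.0]]
[[-0.0239, -0.0238, 0.0029], [0, 0, -0.0]]
[[-0.0239, -0.0238, 0.0029], [0, 0, -0.0]]
[[-0.0239, -0.0238, 0.0029], [0, 0, -0.0]]
[[-0.0239, -0.0238, 0.0029], [0, 0, -0.0]]
[[-0.0239, -0.0238, 0.0029], [0, 0, -0.0]]
```

>>> apply_moves:
  commands:
    - [[-0.024,-0.024,0.003],[0,0,0],0.3]
    - [[-0.024,-0.024,0.003],[0,0,0],0.3]
    - [[-0.024,-0.024,0.003],[0,0,0],0.3]
    - [[-0.024,-0.024,0.003],[0,0,0],0.3]
    - [[-0.024,-0.024,0.003],[0,0,0],0.3]

```text
time: 11.9
ee_pos: [0.5194, 0.1585, 0.106]
ee_rot: [[-0.339, 0.941, -0.003], [0.941, 0.339, -0.0], [0.001, -0.003, -1.0]]
force: [0.9, 0.1, -1.8]
grip_width: 0.688
grip_force: 43.6
```

>>> apply_moves:
  commands:
    - [[-0.024,-0.023,0.003],[0,0,0],0.3]
    - [[0,0,0],[0,0,0],0.3]
    - [[0,0,0],[0,0,0],0.3]

```text
time: 12.2
ee_pos: [0.507, 0.1289, 0.1038]
ee_rot: [[-0.338, 0.941, -0.002], [0.941, 0.338, 0.0], [0.001, -0.002, -1.0]]
force: [0.5, -0.7, -1.7]
grip_width: 0.688
grip_force: 43.7
```

```bash
python3 - <<'E'
from h import *
p=wrist('w5.png');f=p['frame'].copy();print(p['ee_pos'],p['ee_rot'].round(3))
e=p['ee_pos']
for q,col in((model('glass_mid',e[0],e[1],0)+[0,0,e[2]-.0394],(255,0,255)),(model('coaster',.510,.131,0),(0,0,255))):
    for u,v in wproj(p,q): cv2.circle(f,(int(u),int(v)),1,col,-1)
save('w5v.png',cv2.resize(f,(768,576)))
plan(.510,.131,.056)
E
```

```text
[0.50701552 0.12888651 0.10383044] [[-0.338  0.941 -0.002]
 [ 0.941  0.338  0.   ]
 [ 0.001 -0.002 -1.   ]]
at [0.5077 0.1295 0.1044] yaw 109.8 q6 -0.29 tilt [-0.0003 -0.0012 -0.    ] w 0.69 n 2
[[0.0003, 0.0013, 0.0242], [0, 0, -0.0]]
[[0.0003, 0.0013, 0.0242], [0, 0, -0.0]]
```

View pics/w5v.png

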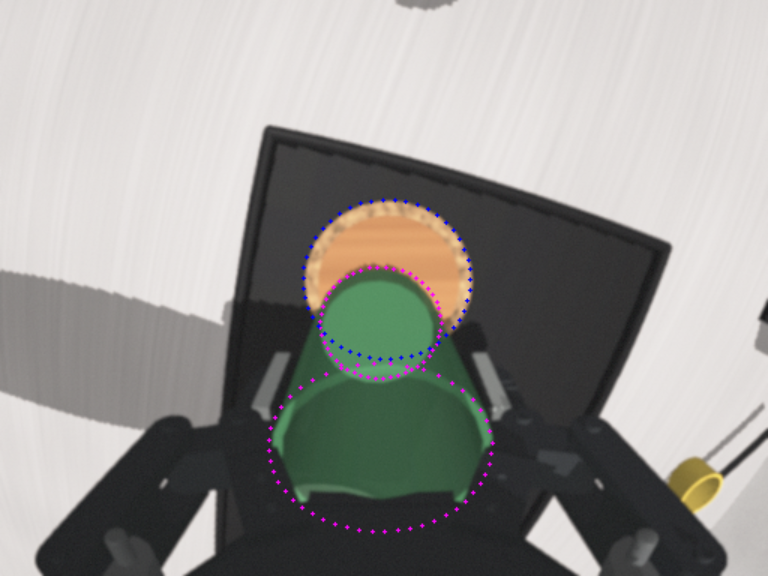

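>>> apply_moves:
  commands:
    - [[0.0005,0.003,0.025],[0,0,0],0.3]
    - [[0,0,0.017],[0,0,0],0.3]
    - [[0,0,0.008],[0,0,0],0.3]
    - [[0,0,0.002],[0,0,0],0.3]
    - [[0,0,0],[0,0,0],0.3]

```text
time: 12.75
ee_pos: [0.5111, 0.1313, 0.0534]
ee_rot: [[-0.34, 0.94, 0.0], [0.94, 0.34, 0.0], [0.0, 0.0, -1.0]]
force: [-0.4, 0.4, -0.9]
grip_width: 0.687
grip_force: 43.7
```

>>> apply_moves:
  commands:
    - [[0,0,0.001],[0,0,0],0.3]
    - [[0,0,0],[0,0,0],0.3]

```text
time: 12.95
ee_pos: [0.5114, 0.131, 0.0532]
ee_rot: [[-0.339, 0.941, 0.002], [0.941, 0.339, 0.0], [-0.0, 0.002, -1.0]]
force: [0.4, -0.3, -1.2]
grip_width: 0.69
grip_force: 43.7
```

>>> apply_moves:
  commands:
    - [[0,0,0.001],[0,0,0],0.3]
    - [[0,0,0],[0,0,0],0.3]

```text
time: 13.15
ee_pos: [0.5109, 0.1308, 0.0516]
ee_rot: [[-0.339, 0.941, 0.001], [0.941, 0.339, 0.0], [-0.0, 0.001, -1.0]]
force: [0.2, 0.2, -1.4]
grip_width: 0.685
grip_force: 43.7
```

>>> apply_moves:
  commands:
    - [[0,0,0.001],[0,0,0],0.3]
    - [[0,0,0],[0,0,0],0.3]

```text
time: 13.35
ee_pos: [0.5106, 0.1308, 0.0502]
ee_rot: [[-0.339, 0.941, -0.0], [0.941, 0.339, -0.0], [0.0, -0.0, -1.0]]
force: [0.2, 0.5, -1.6]
grip_width: 0.683
grip_force: 43.7
```

>>> apply_moves:
  commands:
    - [[0,0,0.001],[0,0,0],0.3]
    - [[0,0,0],[0,0,0],0.3]

```text
time: 13.55
ee_pos: [0.5106, 0.1308, 0.0491]
ee_rot: [[-0.339, 0.941, -0.0], [0.941, 0.339, -0.0], [0.0, -0.0, -1.0]]
force: [0.3, 0.0, -1.7]
grip_width: 0.688
grip_force: 43.7
```

>>> apply_moves:
  commands:
    - [[0,0,0.001],[0,0,0],0.3]
    - [[0,0,0],[0,0,0],0.3]

```text
time: 13.75
ee_pos: [0.5109, 0.1308, 0.0485]
ee_rot: [[-0.339, 0.941, 0.0], [0.941, 0.339, -0.0], [-0.0, 0.0, -1.0]]
force: [-1.2, 0.4, 0.7]
grip_width: 0.687
grip_force: 43.7
```

>>> apply_moves:
  commands:
    - [[0,0,0],[0,0,0],0.75]
    - [[0,0,0],[0,0,0],0.82]
    - [[0,0,0],[0,0,0],0.92]
    - [[0,0,0],[0,0,0],1]
    - [[0,0,0],[0,0,0],1]

```text
time: 14.25
ee_pos: [0.5109, 0.1308, 0.0484]
ee_rot: [[-0.339, 0.941, 0.0], [0.941, 0.339, 0.0], [-0.0, 0.0, -1.0]]
force: [0.1, -0.3, 0.3]
grip_width: 0.999
grip_force: 0.0
```

>>> apply_moves:
  commands:
    - [[0,0,-0.02],[0,0,0],1]
    - [[0,0,-0.035],[0,0,0],1]
    - [[0,0,-0.045],[0,0,0],1]
    - [[0,0,-0.045],[0,0,0],1]
    - [[0,0,-0.045],[0,0,0],1]

```text
time: 14.75
ee_pos: [0.5104, 0.1308, 0.24]
ee_rot: [[-0.339, 0.941, -0.0], [0.941, 0.339, 0.0], [0.0, -0.0, -1.0]]
force: [0.8, -0.5, -0.8]
grip_width: 0.997
grip_force: 0.0
```

```bash
python3 - <<'E'
from h import *
plan(.525,-.43,.235,30,.048)
p=r.read_camera('top')
f=p['frame'].copy()
for q,col in((model('glass_mid',.51,.131,0)+[0,0,.009],(255,0,255)),(model('cup_mid',.537,-.077,1.15)+[0,0,.009],(0,255,0))):
    for u,v in project(p,q): f[int(round(v)),int(round(u))]=col
save('t2v.png',cv2.resize(f[110:260,180:460],None,fx=2.8,fy=2.8,interpolation=0))
E
```

```text
at [0.5104 0.1308 0.24  ] yaw 109.8 q6 -0.29 tilt [-0. -0. -0.] w 0.997 n 12
[[-0.0444, -0.0147, 0.0004], [0, 0, 0.116]]
[[-0.0458, -0.0095, 0.0004], [0, 0, 0.116]]
[[-0.0466, -0.0041, 0.0004], [0, 0, 0.116]]
[[-0.0467, 0.0013, 0.0004], [0, 0, 0.116]]
[[-0.0463, 0.0067, 0.0004], [0, 0, 0.116]]
[[-0.0452, 0.012, 0.0004], [0, 0, 0.116]]
[[-0.0435, 0.0172, 0.0004], [0, 0, 0.116]]
[[-0.0412, 0.0221, 0.0004], [0, 0, 0.116]]
[[-0.0383, 0.0267, 0.0004], [0, 0, 0.116]]
[[-0.035, 0.031, 0.0004], [0, 0, 0.116]]
[[-0.0312, 0.0348, 0.0004], [0, 0, 0.116]]
[[-0.0269, 0.0382, 0.0004], [0, 0, 0.116]]
```

View pics/t2v.png

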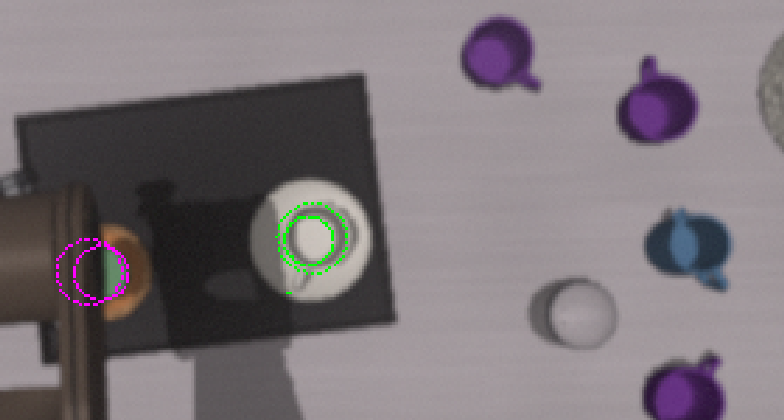

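Glass and cup are placed as intended. The jug's handle points to about (-0.91,-0.41), so I grip it across at yaw ≈ 25°.

>>> apply_moves:
  commands:
    - [[-0.0444,-0.0147,0],[0,0,0.123],1]
    - [[-0.0458,-0.0095,0],[0,0,0.123],1]
    - [[-0.0466,-0.0041,0],[0,0,0.123],1]
    - [[-0.0467,0.0013,0],[0,0,0.123],1]
    - [[-0.0463,0.0067,0],[0,0,0.123],1]

```text
time: 15.3
ee_pos: [0.5133, -0.1047, 0.2383]
ee_rot: [[0.27, 0.963, 0.001], [0.963, -0.27, -0.0], [0.0, 0.001, -1.0]]
force: [-0.1, 0.4, -0.4]
grip_width: 0.998
grip_force: 0.0
```

>>> apply_moves:
  commands:
    - [[-0.0452,0.012,0],[0,0,0.123],1]
    - [[-0.0435,0.0172,0],[0,0,0.123],1]
    - [[-0.0412,0.0221,0],[0,0,0.123],1]
    - [[-0.0383,0.0267,0],[0,0,0.123],1]
    - [[-0.035,0.031,0],[0,0,0.123],1]

```text
time: 15.8
ee_pos: [0.5079, -0.3386, 0.238]
ee_rot: [[0.777, 0.63, 0.0], [0.63, -0.777, 0.0], [0.0, 0.0, -1.0]]
force: [0.1, 0.1, 1.6]
grip_width: 0.997
grip_force: 0.0
```

>>> apply_moves:
  commands:
    - [[-0.0312,0.0348,0],[0,0,0.123],1]
    - [[-0.0269,0.0382,0],[0,0,0.123],1]
    - [[0,0,0],[0,0,0],1]
    - [[0,0,0],[0,0,0],1]

```text
time: 16.2
ee_pos: [0.5033, -0.4307, 0.2373]
ee_rot: [[0.905, 0.426, -0.001], [0.426, -0.905, 0.001], [0.0, -0.002, -1.0]]
force: [0.7, 0.7, 0.6]
grip_width: 0.997
grip_force: 0.0
```

```bash
python3 - <<'E'
from h import *
p=wrist('w6.png');f=p['frame'].copy();print(p['ee_pos'],p['ee_rot'].round(3))
print([([int(x) for x in d['bbox']],round(d['confidence'],2)) for d in r.search_frame(p,'jug_mid')])
for u,v in wproj(p,model('jug_mid',.525,-.43,2.0)): cv2.circle(f,(int(u),int(v)),1,(0,255,0),-1)
save('w6v.png',cv2.resize(f,(768,576)))
E
```

```text
[ 0.50333058 -0.43074083  0.23732255] [[ 0.905  0.426 -0.001]
 [ 0.426 -0.905  0.001]
 [ 0.    -0.002 -1.   ]]
[([236, 118, 293, 197], 0.64)]
```

View pics/w6v.png

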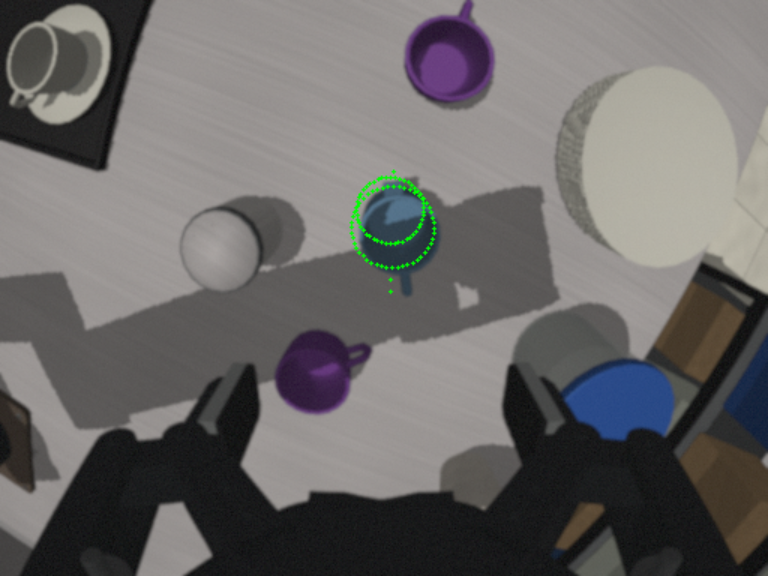

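```bash
python3 - <<'E'
from h import *
plan(.5235,-.436,.235); plan(.5235,-.436,.027,None,.045)
E
```

```text
at [ 0.504  -0.429   0.2379] yaw 25.3 q6 0.27 tilt [-0.001  -0.0004 -0.    ] w 0.998 n 1
[[0.0146, 0.0147, 0.0029], [0, 0, -0.0]]
at [ 0.504  -0.429   0.2379] yaw 25.3 q6 0.27 tilt [-0.001  -0.0004 -0.    ] w 0.998 n 5
[[0.0029, 0.0029, 0.0422], [0, 0, -0.0]]
[[0.0029, 0.0029, 0.0422], [0, 0, -0.0]]
[[0.0029, 0.0029, 0.0422], [0, 0, -0.0]]
[[0.0029, 0.0029, 0.0422], [0, 0, -0.0]]
[[0.0029, 0.0029, 0.0422], [0, 0, -0.0]]
```

>>> apply_moves:
  commands:
    - [[0.0145,0.0145,0.02],[0,0,0],1]
    - [[0,0,0.045],[0,0,0],1]
    - [[0,0,0.045],[0,0,0],1]
    - [[0,0,0.045],[0,0,0],1]
    - [[0,0,0.035],[0,0,0],1]

```text
time: 16.8
ee_pos: [0.523, -0.4339, 0.0457]
ee_rot: [[0.903, 0.429, -0.002], [0.429, -0.903, 0.002], [-0.001, -0.003, -1.0]]
force: [0.0, 0.1, -0.5]
grip_width: 0.999
grip_force: 0.0
```

>>> apply_moves:
  commands:
    - [[0,0,0.021],[0,0,0],1]
    - [[0,0,0],[0,0,0],1]
    - [[0,0,0],[0,0,0],0.8]
    - [[0,0,0],[0,0,0],0.3]
    - [[0,0,0],[0,0,0],0.3]

```text
time: 17.3
ee_pos: [0.5247, -0.4377, 0.0304]
ee_rot: [[0.904, 0.427, 0.003], [0.427, -0.904, -0.003], [0.002, 0.004, -1.0]]
force: [-0.1, 1.0, 4.0]
grip_width: 0.663
grip_force: 43.0
```

>>> apply_moves:
  commands:
    - [[0,0,0],[0,0,0],0.3]
    - [[0,0,0],[0,0,0],0.3]
    - [[0,0,0],[0,0,0],0.3]

```text
time: 17.6
ee_pos: [0.5247, -0.4378, 0.0304]
ee_rot: [[0.904, 0.427, 0.003], [0.427, -0.904, -0.002], [0.002, 0.004, -1.0]]
force: [0.1, 3.0, 6.8]
grip_width: 0.664
grip_force: 43.1
```

>>> apply_moves:
  commands:
    - [[0,0,-0.012],[0,0,0],0.3]
    - [[0,0,-0.025],[0,0,0],0.3]
    - [[0,0,-0.035],[0,0,0],0.3]
    - [[0,0,-0.035],[0,0,0],0.3]
    - [[0,0,-0.02],[0,0,0],0.3]

```text
time: 18.1
ee_pos: [0.5239, -0.4382, 0.1587]
ee_rot: [[0.904, 0.427, 0.003], [0.427, -0.904, -0.004], [0.001, 0.005, -1.0]]
force: [-0.2, -0.1, -1.3]
grip_width: 0.665
grip_force: 43.1
```

```bash
python3 - <<'E'
from h import *
plan(.5235,.027,.15,8,.042)
E
```

```text
at [ 0.5239 -0.4382  0.1587] yaw 25.3 q6 0.29 tilt [0.0043 0.0033 0.    ] w 0.665 n 12
[[0.0165, -0.0351, 0.0007], [0, 0, 0.025]]
[[0.0156, -0.0355, 0.0007], [0, 0, 0.025]]
[[0.0147, -0.0359, 0.0007], [0, 0, 0.025]]
[[0.0138, -0.0362, 0.0007], [0, 0, 0.025]]
[[0.0129, -0.0366, 0.0007], [0, 0, 0.025]]
[[0.012, -0.0369, 0.0007], [0, 0, 0.025]]
[[0.0111, -0.0372, 0.0007], [0, 0, 0.025]]
[[0.0101, -0.0374, 0.0007], [0, 0, 0.025]]
[[0.0092, -0.0377, 0.0007], [0, 0, 0.025]]
[[0.0082, -0.0379, 0.0007], [0, 0, 0.025]]
[[0.0073, -0.0381, 0.0007], [0, 0, 0.025]]
[[0.0063, -0.0382, 0.0007], [0, 0, 0.025]]
```

```bash
python3 - <<'E'
from h import *
plan(.5235,.027,.15,38,.048)
E
```

```text
at [ 0.5239 -0.4382  0.1587] yaw 25.3 q6 0.29 tilt [0.0043 0.0033 0.    ] w 0.665 n 10
[[0.0198, -0.0421, 0.0009], [0, 0, -0.022]]
[[0.0207, -0.0416, 0.0009], [0, 0, -0.022]]
[[0.0217, -0.0412, 0.0009], [0, 0, -0.022]]
[[0.0226, -0.0407, 0.0009], [0, 0, -0.022]]
[[0.0235, -0.0402, 0.0009], [0, 0, -0.022]]
[[0.0244, -0.0396, 0.0009], [0, 0, -0.022]]
[[0.0252, -0.0391, 0.0009], [0, 0, -0.022]]
[[0.0261, -0.0385, 0.0009], [0, 0, -0.022]]
[[0.0269, -0.0379, 0.0009], [0, 0, -0.022]]
[[0.0278, -0.0373, 0.0009], [0, 0, -0.022]]
```

>>> apply_moves:
  commands:
    - [[0.0198,-0.0421,0.001],[0,0,-0.022],0.3]
    - [[0.0207,-0.0416,0.001],[0,0,-0.022],0.3]
    - [[0.0217,-0.0412,0.001],[0,0,-0.022],0.3]
    - [[0.0226,-0.0407,0.001],[0,0,-0.022],0.3]
    - [[0.0235,-0.0402,0.001],[0,0,-0.022],0.3]

```text
time: 18.6
ee_pos: [0.5225, -0.2027, 0.1497]
ee_rot: [[0.852, 0.524, 0.0], [0.524, -0.852, -0.001], [0.0, 0.001, -1.0]]
force: [0.5, 0.2, -2.5]
grip_width: 0.665
grip_force: 43.3
```

>>> apply_moves:
  commands:
    - [[0.0244,-0.0396,0.001],[0,0,-0.022],0.3]
    - [[0.0252,-0.0391,0.001],[0,0,-0.022],0.3]
    - [[0.0261,-0.0385,0.001],[0,0,-0.022],0.3]
    - [[0.0269,-0.0379,0.001],[0,0,-0.022],0.3]
    - [[0.0278,-0.0373,0.001],[0,0,-0.022],0.3]

```text
time: 19.1
ee_pos: [0.5229, 0.0299, 0.1449]
ee_rot: [[0.789, 0.614, 0.001], [0.614, -0.789, -0.0], [0.001, 0.001, -1.0]]
force: [0.5, 0.2, -1.7]
grip_width: 0.667
grip_force: 43.3
```

>>> apply_moves:
  commands:
    - [[0,0,0],[0,0,0],0.3]
    - [[0,0,0],[0,0,0],0.3]

```text
time: 19.3
ee_pos: [0.523, 0.029, 0.1447]
ee_rot: [[0.788, 0.616, 0.0], [0.616, -0.788, -0.001], [-0.0, 0.001, -1.0]]
force: [-1.0, -1.3, -1.8]
grip_width: 0.665
grip_force: 43.4
```

```bash
python3 - <<'E'
from h import *
p=wrist('w7.png');f=p['frame'].copy();e=p['ee_pos']
for q,col in((model('jug_mid',e[0],e[1],2.23)+[0,0,e[2]-.0304],(255,255,0)),(model('cup_mid',.5375,-.0773,1.15)+[0,0,.009],(0,255,0)),(model('saucer',.537,-.077,0),(255,0,0)),(model('glass_mid',.5105,.1308,0)+[0,0,.009],(255,0,255))):
    for u,v in wproj(p,q): cv2.circle(f,(int(u),int(v)),1,col,-1)
save('w7v.png',cv2.resize(f,(768,576)))
plan(.5238,.027,.045)
E
```

```text
at [0.5233 0.028  0.1447] yaw 37.9 q6 0.77 tilt [0.0008 0.0006 0.    ] w 0.668 n 3
[[-0.0001, 0.0004, 0.0332], [0, 0, -0.0]]
[[-0.0001, 0.0004, 0.0332], [0, 0, -0.0]]
[[-0.0001, 0.0004, 0.0332], [0, 0, -0.0]]
```

View pics/w7v.png

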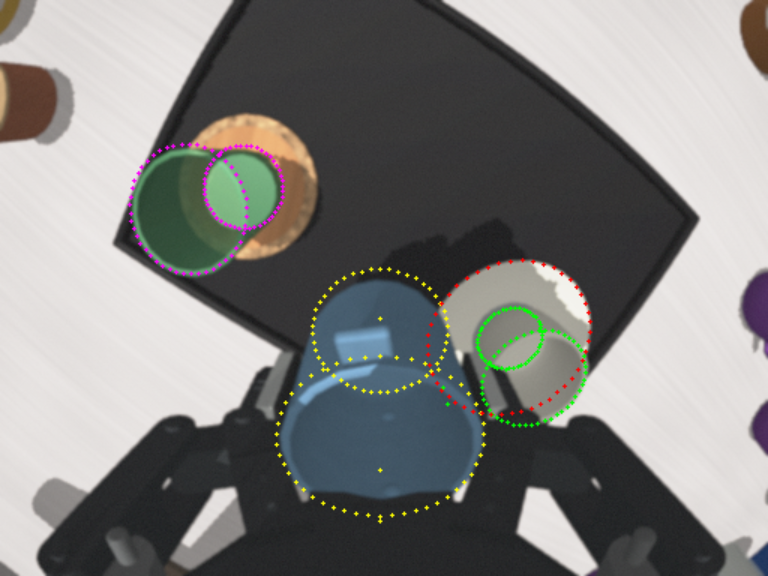

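The held jug sits about 3 mm toward tool -x, so I compensate for that while lowering.

>>> apply_moves:
  commands:
    - [[0.003,0,0.03],[0,0,0],0.3]
    - [[0,0,0.032],[0,0,0],0.3]
    - [[0,0,0.025],[0,0,0],0.3]
    - [[0,0,0.012],[0,0,0],0.3]
    - [[0,0,0.004],[0,0,0],0.3]

```text
time: 19.85
ee_pos: [0.5249, 0.0289, 0.04]
ee_rot: [[0.791, 0.612, -0.003], [0.612, -0.791, 0.0], [-0.002, -0.002, -1.0]]
force: [-0.2, 0.5, -2.0]
grip_width: 0.666
grip_force: 43.4
```

>>> apply_moves:
  commands:
    - [[0,0,0.001],[0,0,0],0.3]
    - [[0,0,0],[0,0,0],0.3]
    - [[0,0,0],[0,0,0],0.3]

```text
time: 20.15
ee_pos: [0.5269, 0.0298, 0.0418]
ee_rot: [[0.79, 0.614, 0.003], [0.614, -0.79, -0.0], [0.002, 0.002, -1.0]]
force: [0.1, 0.2, -1.4]
grip_width: 0.664
grip_force: 43.4
```

>>> apply_moves:
  commands:
    - [[-0.001,0,0.002],[0,0,0],0.3]
    - [[0,0,0.002],[0,0,0],0.3]
    - [[0,0,0],[0,0,0],0.3]

```text
time: 20.45
ee_pos: [0.5246, 0.0296, 0.0362]
ee_rot: [[0.789, 0.614, -0.0], [0.614, -0.789, 0.0], [-0.0, -0.0, -1.0]]
force: [-0.5, -0.7, -2.0]
grip_width: 0.664
grip_force: 43.4
```

>>> apply_moves:
  commands:
    - [[0,0,0.001],[0,0,0],0.3]
    - [[0,0,0],[0,0,0],0.3]

```text
time: 20.65
ee_pos: [0.5248, 0.0295, 0.0352]
ee_rot: [[0.789, 0.614, -0.0], [0.614, -0.789, 0.0], [-0.0, -0.0, -1.0]]
force: [-1.1, -0.5, -1.9]
grip_width: 0.666
grip_force: 43.4
```

>>> apply_moves:
  commands:
    - [[0,0,0.001],[0,0,0],0.3]
    - [[0,0,0],[0,0,0],0.3]

```text
time: 20.85
ee_pos: [0.5251, 0.0295, 0.0346]
ee_rot: [[0.789, 0.614, 0.0], [0.614, -0.789, 0.0], [0.0, 0.0, -1.0]]
force: [0.2, 0.5, 0.3]
grip_width: 0.664
grip_force: 43.5
```

>>> apply_moves:
  commands:
    - [[0,0,0.001],[0,0,0],0.3]
    - [[0,0,0],[0,0,0],0.3]

```text
time: 21.05
ee_pos: [0.5252, 0.0296, 0.0345]
ee_rot: [[0.79, 0.614, -0.0], [0.614, -0.79, 0.0], [0.0, -0.0, -1.0]]
force: [-2.6, 1.2, 6.1]
grip_width: 0.665
grip_force: 43.6
```

Contact. Opening the gripper, lifting clear and taking a look.

>>> apply_moves:
  commands:
    - [[0,0,-0.001],[0,0,0],0.72]
    - [[0,0,0],[0,0,0],0.8]
    - [[0,0,0],[0,0,0],0.9]
    - [[0,0,0],[0,0,0],1]
    - [[0,0,0],[0,0,0],1]

```text
time: 21.55
ee_pos: [0.5248, 0.0295, 0.0342]
ee_rot: [[0.79, 0.614, -0.0], [0.614, -0.79, 0.0], [-0.0, -0.0, -1.0]]
force: [-0.6, -1.0, 0.5]
grip_width: 0.998
grip_force: 0.0
```

>>> apply_moves:
  commands:
    - [[0,0,-0.02],[0,0,0],1]
    - [[0,0,-0.035],[0,0,0],1]
    - [[0,0,-0.045],[0,0,0],1]
    - [[0,0,-0.045],[0,0,0],1]
    - [[0,0,-0.045],[0,0,0],1]

```text
time: 22.05
ee_pos: [0.5244, 0.0295, 0.2259]
ee_rot: [[0.79, 0.614, -0.0], [0.614, -0.79, 0.0], [-0.0, -0.0, -1.0]]
force: [0.3, -1.3, 0.7]
grip_width: 1.001
grip_force: 0.0
```

```bash
python3 - <<'E'
from h import *
p=wrist('w8.png');f=p['frame'].copy();e=p['ee_pos'];print(e)
for q,col in((model('jug_mid',.5235,.027,2.23)+[0,0,.004],(255,255,0)),(model('cup_mid',.5375,-.0773,1.15)+[0,0,.009],(0,255,0)),(model('saucer',.537,-.077,0),(255,0,0)),(model('glass_mid',.5105,.1308,0)+[0,0,.009],(255,0,255))):
    for u,v in wproj(p,q): cv2.circle(f,(int(u),int(v)),1,col,-1)
save('w8v.png',cv2.resize(f,(768,576)))
plan(.460,.3244,.235,80,.048)
E
```

```text
[0.52444069 0.02954458 0.22589301]
at [0.5289 0.0291 0.2355] yaw 37.9 q6 0.77 tilt [0.002  0.0148 0.    ] w 1.0 n 7
[[0.0181, -0.0393, 0.0001], [0, 0, -0.105]]
[[0.0222, -0.0372, 0.0001], [0, 0, -0.105]]
[[0.0259, -0.0347, 0.0001], [0, 0, -0.105]]
[[0.0294, -0.0318, 0.0001], [0, 0, -0.105]]
[[0.0326, -0.0285, 0.0001], [0, 0, -0.105]]
[[0.0354, -0.0249, 0.0001], [0, 0, -0.105]]
[[0.0378, -0.0211, 0.0001], [0, 0, -0.105]]
```

View pics/w8v.png

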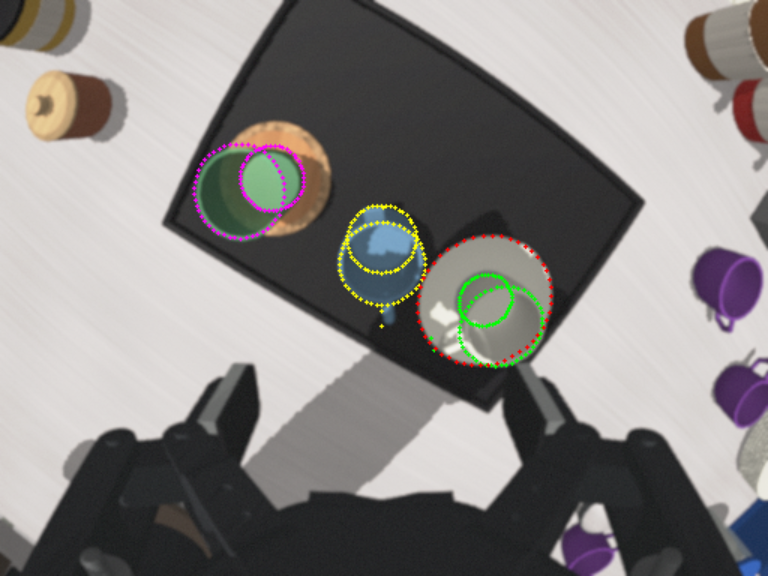

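The jug is in place. Next is the sugar pot, at (0.4595, 0.3244) by two agreeing measurements, keeping the same yaw.

```bash
python3 - <<'E'
from h import *
plan(.4595,.3244,.22,None,.048)
E
```

```text
at [0.5289 0.0291 0.2355] yaw 37.9 q6 0.77 tilt [0.002  0.0148 0.    ] w 1.0 n 7
[[0.0181, -0.0394, 0.0022], [0, 0, -0.0]]
[[0.0181, -0.0394, 0.0022], [0, 0, -0.0]]
[[0.0181, -0.0394, 0.0022], [0, 0, -0.0]]
[[0.0181, -0.0394, 0.0022], [0, 0, -0.0]]
[[0.0181, -0.0394, 0.0022], [0, 0, -0.0]]
[[0.0181, -0.0394, 0.0022], [0, 0, -0.0]]
[[0.0181, -0.0394, 0.0022], [0, 0, -0.0]]
```

>>> apply_moves:
  commands:
    - [[0.018,-0.039,0.002],[0,0,0],1]
    - [[0.018,-0.039,0.002],[0,0,0],1]
    - [[0.018,-0.039,0.002],[0,0,0],1]
    - [[0.018,-0.039,0.002],[0,0,0],1]
    - [[0.018,-0.039,0.002],[0,0,0],1]

```text
time: 22.6
ee_pos: [0.4756, 0.2402, 0.2141]
ee_rot: [[0.79, 0.614, 0.0], [0.614, -0.79, 0.0], [0.0, 0.0, -1.0]]
force: [0.1, 0.5, -0.4]
grip_width: 1.0
grip_force: 0.0
```

>>> apply_moves:
  commands:
    - [[0.018,-0.039,0.002],[0,0,0],1]
    - [[0.018,-0.039,0.002],[0,0,0],1]
    - [[0,0,0],[0,0,0],1]
    - [[0,0,0],[0,0,0],1]

```text
time: 23.0
ee_pos: [0.4562, 0.323, 0.2097]
ee_rot: [[0.788, 0.616, -0.001], [0.616, -0.788, -0.001], [-0.001, 0.0, -1.0]]
force: [0.1, 0.4, -0.7]
grip_width: 1.002
grip_force: 0.0
```

```bash
python3 - <<'E'
from h import *
p=wrist('w9.png');f=p['frame'].copy()
for t in ['sugar_mid','tin']:
  for d in r.search_frame(p,t)[:1]:
    b=np.array(d['bbox']);print(t,b.astype(int),round(d['confidence'],2))
    s=least_squares(lambda v:bb(wproj(p,model(t,v[0],v[1],0)))-b,[.5,.35]);print(s.x.round(4),s.fun.round(1))
plan(.4595,.3244,.02,None,.045)
E
```

```text
sugar_mid [224 132 284 197] 0.62
[0.4597 0.3244] [ 0.3  0.6 -0.3 -0.6]
tin [154  28 237 102] 0.57
[0.5079 0.4322] [-0.  -1.9 -0.   1.8]
at [0.4572 0.3214 0.2102] yaw 37.8 q6 1.34 tilt [ 0.0004 -0.0001  0.    ] w 1.001 n 5
[[0.0007, -0.0002, 0.038], [0, 0, -0.0]]
[[0.0007, -0.0002, 0.038], [0, 0, -0.0]]
[[0.0007, -0.0002, 0.038], [0, 0, -0.0]]
[[0.0007, -0.0002, 0.038], [0, 0, -0.0]]
[[0.0007, -0.0002, 0.038], [0, 0, -0.0]]
```

>>> apply_moves:
  commands:
    - [[0.003,0,0.025],[0,0,0],1]
    - [[0,0,0.045],[0,0,0],1]
    - [[0,0,0.045],[0,0,0],1]
    - [[0,0,0.042],[0,0,0],1]
    - [[0,0,0.032],[0,0,0],1]

```text
time: 23.65
ee_pos: [0.4586, 0.3222, 0.0187]
ee_rot: [[0.791, 0.612, -0.002], [0.612, -0.791, -0.001], [-0.003, -0.0, -1.0]]
force: [-0.2, 0.5, -0.4]
grip_width: 0.999
grip_force: 0.0
```

>>> apply_moves:
  commands:
    - [[0,0,0],[0,0,0],1]
    - [[0,0,0],[0,0,0],0.8]
    - [[0,0,0],[0,0,0],0.3]
    - [[0,0,0],[0,0,0],0.3]
    - [[0,0,0],[0,0,0],0.3]

```text
time: 24.15
ee_pos: [0.4614, 0.3249, 0.0242]
ee_rot: [[0.79, 0.614, 0.005], [0.614, -0.79, 0.002], [0.005, 0.002, -1.0]]
force: [1.1, -1.3, 5.8]
grip_width: 0.69
grip_force: 44.3
```

>>> apply_moves:
  commands:
    - [[0,0,0],[0,0,0],0.3]
    - [[0,0,0],[0,0,0],0.3]
    - [[0,0,0],[0,0,0],0.3]

```text
time: 24.45
ee_pos: [0.4614, 0.3249, 0.0242]
ee_rot: [[0.789, 0.614, 0.005], [0.614, -0.79, 0.002], [0.005, 0.002, -1.0]]
force: [0.3, -2.8, 6.9]
grip_width: 0.695
grip_force: 44.4
```

>>> apply_moves:
  commands:
    - [[0,0,-0.012],[0,0,0],0.3]
    - [[0,0,-0.03],[0,0,0],0.3]
    - [[0,0,-0.045],[0,0,0],0.3]
    - [[0,0,-0.045],[0,0,0],0.3]
    - [[0,0,-0.03],[0,0,0],0.3]

```text
time: 24.95
ee_pos: [0.4594, 0.3246, 0.187]
ee_rot: [[0.789, 0.614, 0.003], [0.614, -0.789, 0.002], [0.003, 0.0, -1.0]]
force: [0.4, 0.2, -2.6]
grip_width: 0.694
grip_force: 44.6
```

```bash
python3 - <<'E'
from h import *
m=np.array([.5235,.027]);d=np.array([.208,.027]);d/=np.linalg.norm(d);t=m+.074*d;print(t,d)
plan(t[0],t[1],.18,8,.04)
E
```

```text
[0.59688432 0.03652585] [0.99167998 0.12872769]
at [0.4594 0.3246 0.187 ] yaw 37.9 q6 1.34 tilt [-0.0017  0.003   0.    ] w 0.694 n 8
[[-0.0085, 0.039, 0.0009], [0, 0, 0.065]]
[[-0.006, 0.0395, 0.0009], [0, 0, 0.065]]
[[-0.0034, 0.0398, 0.0009], [0, 0, 0.065]]
[[-0.0008, 0.0399, 0.0009], [0, 0, 0.065]]
[[0.0018, 0.0399, 0.0009], [0, 0, 0.065]]
[[0.0044, 0.0397, 0.0009], [0, 0, 0.065]]
[[0.007, 0.0393, 0.0009], [0, 0, 0.065]]
[[0.0095, 0.0388, 0.0009], [0, 0, 0.065]]
```

>>> apply_moves:
  commands:
    - [[-0.0085,0.039,0.001],[0,0,0.065],0.3]
    - [[-0.006,0.0395,0.001],[0,0,0.065],0.3]
    - [[-0.0034,0.0398,0.001],[0,0,0.065],0.3]
    - [[-0.0008,0.0399,0.001],[0,0,0.065],0.3]
    - [[0.0018,0.0399,0.001],[0,0,0.065],0.3]

```text
time: 25.45
ee_pos: [0.5446, 0.1428, 0.178]
ee_rot: [[0.945, 0.327, -0.001], [0.327, -0.945, 0.0], [-0.001, -0.001, -1.0]]
force: [-0.1, 0.2, -2.8]
grip_width: 0.694
grip_force: 44.6
```

>>> apply_moves:
  commands:
    - [[0.0044,0.0397,0.001],[0,0,0.065],0.3]
    - [[0.007,0.0393,0.001],[0,0,0.065],0.3]
    - [[0.0095,0.0388,0.001],[0,0,0.065],0.3]
    - [[0,0,0],[0,0,0],0.3]
    - [[0,0,0],[0,0,0],0.3]

```text
time: 25.95
ee_pos: [0.5962, 0.0355, 0.1747]
ee_rot: [[0.99, 0.139, -0.002], [0.139, -0.99, 0.001], [-0.002, -0.001, -1.0]]
force: [-0.9, 1.0, -3.8]
grip_width: 0.692
grip_force: 44.8
```

```bash
python3 - <<'E'
from h import *
p=wrist('w10.png');f=p['frame'].copy();e=p['ee_pos']
for q,col in((model('sugar_mid',e[0],e[1],0)+[0,0,e[2]-.0242],(255,255,0)),(model('jug_mid',.5235,.027,2.2)+[0,0,.004],(0,255,255)),(model('cup_mid',.5375,-.0773,1.15)+[0,0,.009],(0,255,0)),(model('glass_mid',.5105,.1308,0)+[0,0,.009],(255,0,255)),(model('sugar_mid',.597,.0358,0)+[0,0,.004],(255,0,0))):
    for u,v in wproj(p,q): cv2.circle(f,(int(u),int(v)),1,col,-1)
save('w10v.png',cv2.resize(f,(768,576)))
plan(.597,.0358,.04)
E
```

```text
at [0.596  0.0364 0.1748] yaw 8.1 q6 1.32 tilt [-0.0009 -0.002  -0.    ] w 0.697 n 3
[[0.0003, 0.0002, 0.0449], [0, 0, -0.0]]
[[0.0003, 0.0002, 0.0449], [0, 0, -0.0]]
[[0.0003, 0.0002, 0.0449], [0, 0, -0.0]]
```

View pics/w10v.png

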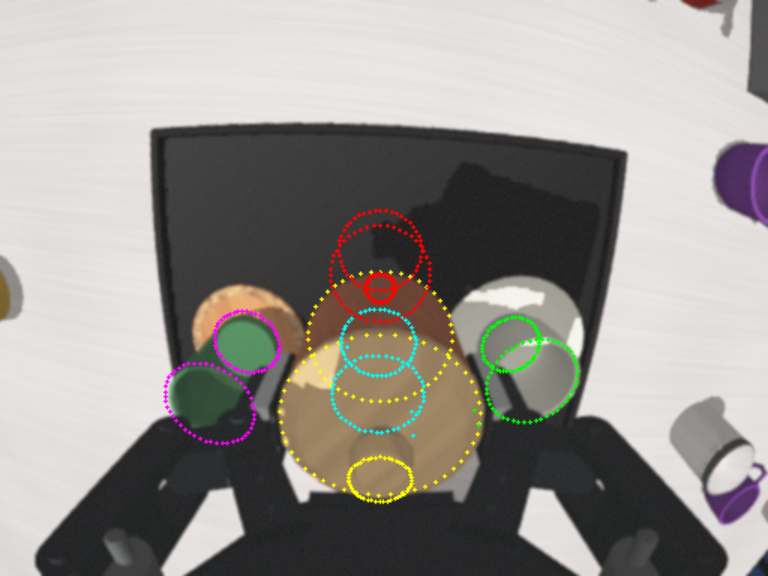

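The held pot matches its model, and its target spot (red) is clear. Lowering it.

>>> apply_moves:
  commands:
    - [[0.001,0,0.04],[0,0,0],0.3]
    - [[0,0,0.04],[0,0,0],0.3]
    - [[0,0,0.035],[0,0,0],0.3]
    - [[0,0,0.016],[0,0,0],0.3]
    - [[0,0,0.006],[0,0,0],0.3]

```text
time: 26.5
ee_pos: [0.5959, 0.0375, 0.0362]
ee_rot: [[0.99, 0.142, -0.005], [0.142, -0.99, 0.001], [-0.004, -0.001, -1.0]]
force: [-0.7, 0.2, -2.9]
grip_width: 0.693
grip_force: 44.9
```

>>> apply_moves:
  commands:
    - [[0,0,0.002],[0,0,0],0.3]
    - [[0,0,0],[0,0,0],0.3]
    - [[0,0,0],[0,0,0],0.3]

```text
time: 26.8
ee_pos: [0.5996, 0.0361, 0.0386]
ee_rot: [[0.99, 0.14, 0.004], [0.141, -0.99, -0.0], [0.004, 0.001, -1.0]]
force: [0.6, 0.0, -3.8]
grip_width: 0.696
grip_force: 44.9
```

>>> apply_moves:
  commands:
    - [[-0.001,0,0.003],[0,0,0],0.3]
    - [[0,0,0.002],[0,0,0],0.3]
    - [[0,0,0],[0,0,0],0.3]
    - [[0,0,0],[0,0,0],0.3]

```text
time: 27.2
ee_pos: [0.5969, 0.0359, 0.0313]
ee_rot: [[0.99, 0.14, -0.0], [0.14, -0.99, 0.0], [-0.0, -0.0, -1.0]]
force: [-0.1, -0.0, -3.7]
grip_width: 0.695
grip_force: 44.9
```

>>> apply_moves:
  commands:
    - [[0,0,0.001],[0,0,0],0.3]
    - [[0,0,0],[0,0,0],0.3]

```text
time: 27.4
ee_pos: [0.5969, 0.0359, 0.0302]
ee_rot: [[0.99, 0.14, -0.0], [0.14, -0.99, 0.0], [-0.0, -0.0, -1.0]]
force: [0.3, 0.2, -3.0]
grip_width: 0.697
grip_force: 44.9
```

>>> apply_moves:
  commands:
    - [[0,0,0.001],[0,0,0],0.3]
    - [[0,0,0],[0,0,0],0.3]

```text
time: 27.6
ee_pos: [0.5968, 0.036, 0.0291]
ee_rot: [[0.99, 0.14, -0.0], [0.14, -0.99, 0.0], [-0.0, -0.0, -1.0]]
force: [-0.3, -0.1, -4.0]
grip_width: 0.695
grip_force: 44.9
```

>>> apply_moves:
  commands:
    - [[0,0,0.001],[0,0,0],0.3]
    - [[0,0,0],[0,0,0],0.3]

```text
time: 27.8
ee_pos: [0.5971, 0.036, 0.0284]
ee_rot: [[0.99, 0.14, 0.0], [0.14, -0.99, 0.0], [0.0, 0.0, -1.0]]
force: [0.6, 0.1, -3.0]
grip_width: 0.694
grip_force: 44.9
```

>>> apply_moves:
  commands:
    - [[0,0,0.0005],[0,0,0],0.3]
    - [[0,0,0],[0,0,0],0.3]

```text
time: 28.0
ee_pos: [0.5971, 0.036, 0.0284]
ee_rot: [[0.99, 0.14, 0.0], [0.14, -0.99, -0.0], [0.0, 0.0, -1.0]]
force: [-2.1, 0.7, 1.3]
grip_width: 0.696
grip_force: 45.2
```

Contact. Releasing, lifting, and backing off to the right for a clear final view.

>>> apply_moves:
  commands:
    - [[0,0,0],[0,0,0],0.75]
    - [[0,0,0],[0,0,0],0.82]
    - [[0,0,0],[0,0,0],0.92]
    - [[0,0,0],[0,0,0],1]
    - [[0,0,0],[0,0,0],1]

```text
time: 28.5
ee_pos: [0.5971, 0.036, 0.0279]
ee_rot: [[0.99, 0.14, 0.0], [0.14, -0.99, -0.0], [0.0, 0.0, -1.0]]
force: [0.7, -0.6, -0.1]
grip_width: 0.999
grip_force: 0.0
```

>>> apply_moves:
  commands:
    - [[0,0,-0.02],[0,0,0],1]
    - [[0,0,-0.035],[0,0,0],1]
    - [[0,0,-0.045],[0,0,0],1]
    - [[0,0,-0.045],[0,0,0],1]
    - [[0,0,-0.045],[0,0,0],1]

```text
time: 29.0
ee_pos: [0.5966, 0.036, 0.2195]
ee_rot: [[0.99, 0.14, -0.0], [0.14, -0.99, 0.0], [-0.0, -0.0, -1.0]]
force: [0.0, 0.1, -0.5]
grip_width: 1.002
grip_force: 0.0
```

>>> apply_moves:
  commands:
    - [[0,0.045,0],[0,0,0],1]
    - [[0,0.045,0],[0,0,0],1]
    - [[0,0.045,0],[0,0,0],1]
    - [[0,0.045,0],[0,0,0],1]
    - [[0,0.045,0],[0,0,0],1]

```text
time: 29.5
ee_pos: [0.6285, -0.1885, 0.2179]
ee_rot: [[0.99, 0.14, 0.0], [0.14, -0.99, -0.0], [0.0, 0.0, -1.0]]
force: [0.9, -0.3, 0.5]
grip_width: 1.001
grip_force: 0.0
```

>>> apply_moves:
  commands:
    - [[-0.01,0.045,0],[0,0,0],1]
    - [[-0.01,0.045,0],[0,0,0],1]
    - [[0,0,0],[0,0,0],1]
    - [[0,0,0],[0,0,0],1]

```text
time: 29.9
ee_pos: [0.6209, -0.2797, 0.2174]
ee_rot: [[0.99, 0.138, -0.0], [0.138, -0.99, 0.001], [-0.0, -0.001, -1.0]]
force: [-0.4, 0.5, -0.6]
grip_width: 1.0
grip_force: 0.0
```

```bash
python3 - <<'E'
from h import *
v=[]
for n,(x0,x1,y0,y1) in dict(top=(170,340,120,255),side=(190,320,150,285)).items():
    p=r.read_camera(n);f=cv2.resize(p['frame'],None,fx=3,fy=3,interpolation=2)
    for m,a in (('sugar_mid',(.597,.036,0,.004)),('jug_mid',(.5235,.027,2.2,.004)),('cup_mid',(.5375,-.0773,1.15,.009)),('glass_mid',(.5105,.1308,0,.009)),('saucer',(.537,-.077,0,0)),('coaster',(.51,.131,0,0))):
        for u,w in project(p,model(m,*a[:3])+[0,0,a[3]]): cv2.circle(f,(int(3*u+1),int(3*w+1)),1,(255,255,0),-1)
    v.append(cv2.resize(f[3*y0:3*y1,3*x0:3*x1],(400,400)))
save('fin.png',np.hstack(v))
E
```

```text
(no output)
```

View pics/fin.png

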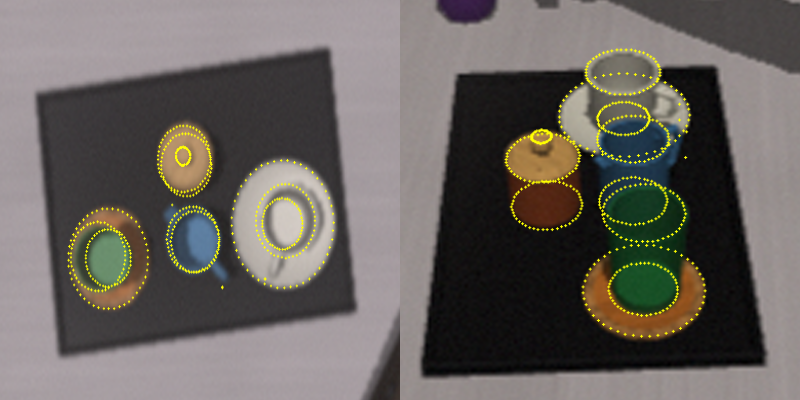

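The views show everything upright where it was meant to be: glass on the coaster, cup on the saucer, jug between them, and the sugar pot behind the jug with a clear gap. Handing in.

```bash
python3 -c "
from plant import r
print(r.job_done())"
```

```text
the job is handed in; nothing more can be done
None
```

The tray is laid as asked and handed in at about 30 s: cup on the saucer, glass on the coaster, jug midway between them, and the sugar pot about 15 mm behind the jug. In the final pictures everything is upright and within a few millimetres of its target.

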